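# Set a tube roller mixer and start it

### The arm

A 7-joint arm with a two-finger parallel gripper is mounted at the origin on the work surface. World frame = base frame: x ahead of the robot, y to its left, z up, the work surface at z = 0. Lengths are in mm, angles in rad, forces in N, time in s.
With the tool pointing down it reaches from about 400 to 875 mm from the base axis. Payload 4.4 kg.
Tool frame: the origin (TCP) lies at the very end of the fingers, on their centre line; the grasp point (between the pads) lies 19 mm behind it; z points along the fingers, x is the direction in which the jaws open and shut, and the axes are right-handed (so a half turn about z gives the same grasp; the last joint's range is limited). The gripper opens to 85 mm and grips with 20 to 120 N. Pads are 22 mm wide; open, the fingers measure 114 mm over their backs; the gripper's body (76 mm by 85 mm) begins 54 mm behind the grasp point. The pads swing forward as they close: fully open they stand 13 mm farther back than shut.
Start: joints at [-1.358, 0.628, 0.038, 1.517, -0.027, 0.996, -0.02], TCP at [178.856, 624.923, 193.513] pointing down, gripper open.
Joint ranges: [-3.06, 3.06], [-0.37, 2.12], [-1.25, 1.32], [0.18, 2.47], [-1.1, 4.24], [0.23, 1.98], [-2.94, 2.94]. Speed limits (rad/s): [2.57, 2.57, 3.14, 3.14, 3.14, 3.14, 3.14].

### API

Orientations are given as [roll, pitch, yaw] about the fixed x, y, z axes, in that order (R = Rz(yaw) Ry(pitch) Rx(roll)).
In Python, from cell import * gives the robot as it stands. The module is installed in compiled form; this text tells all that it offers.
- The arm moves only by the tool play_rows, never from a script. Its argument "targets" is a list of rows, each an object with "slide": the shift along the tool's x, y, z in mm, a list of three; "turn": the turn, a rotation vector about the tool's x, y, z in degrees, a list of three; "hand": the finger opening in mm, from 0 to 85.4. A call has 1 to 5 rows; each row shifts and turns the commanded pose from where the row before left it, along the tool's axes as they then stand; what a row does not reach is not made up. A row lasts 1/8 s, in which the tool goes at most 62.5 mm and 10.7 degrees, less where a joint would pass 70% of its speed; a pose out of reach is approached as far as the arm can. A call is refused whole if a number of a shift passes 62.5 or a number of a turn 10.7, either way. A call with a gripper value outside its range is refused whole. The fingers move at their own pace and stop on an object; the grip force is fixed at half the most. Time passes only in rows, so rows that do not move let the fingers close. It gives the time, the measured TCP pose, the force and the opening at its end, in the units of the state.
- read_state(): the state, without advancing time (a new reading comes with each control period).
- get_image(name): name is "scene" or "top"; returns (picture, depth): 480x640x3 uint8, blue, green, red; 480x640 float32, mm along the optical axis (not along the pixel's ray), 0 where there is no reading.
- calibration(name): a dict with "K" (3x3 intrinsics, pixels), "R" (3x3) and "t" (3): a world point X has camera coordinates R X + t. Camera axes: x right, y down, z forward; pixel columns grow to the right and rows downward; lengths in mm; the calibration is good to about 2 mm. A picture is of the moment at which its call begins. calibration takes no time and is no camera call.
- finish_job(): hands the job in, once; it reports no verdict.
The state is a dict: "clock": time; "qpos": joint angles; "qd": joint speeds; "tau": joint torques, N m; "eef_pos": TCP position; "tool_rot": TCP orientation; "force": force on the tool from outside, world axes, zero at the start; "torque": the same for the moment, N m; "width": finger opening in mm.
Only numpy, scipy, OpenCV 4.12 (cv2) and the standard library are available. Lean on these libraries where they do the work, as an engineer would, in place of code of your own. Each camera call takes 0.05 s, during which the arm holds its last target.

### The job

Set the tube roller mixer for its run using fingertips only: push the speed selector (the left one as seen from the robot, at the end away from the start button) round to mark 6 and the timer selector (the middle one, nearer the start button) round to mark 3, counting the ticks clockwise with the long tick as 0, each clicked home on its mark. Only when both are set, press the round start button fully down and let it come up again. Push the side of each pointer bar gently, without pinching or forcing it, and leave the tubes and everything else where they are.

Things in the scene. Friction and masses are not known exactly. Their poses are not given: they have to be found in the camera images.
- mixer: Tube roller mixer, fixed white box 315 mm deep (x), 460 wide (y). Origin: centre of its underside; x points away from the operator. Grey control shelf 75 mm high along the front (x -165 to -35); on it at x -100: speed selector y +150, timer y 0, start button y -150. Round each selector ten ticks from 40 mm radius out: tick 0 longest, 5 medium. Behind: rollers along y, tops 96 mm; cheeks 100 mm.
- speed (a joint): Left (speed) selector, rad, clockwise from above: 0 = on tick 0 (end stop), mark n = n x 0.524 (30 deg clicks), mark 9 = 4.712 (other stop). Tick 0 lies 135 deg from the mixer's +x towards its +y (front left). A detent pulls it home to the nearest mark: leaving a mark takes 0.12 N m (4 N at 30 mm from the axis), less and less up to the crest half way; then it jumps to the next mark and stays.
- timer (a joint): Middle (timer) selector, rad, clockwise from above: 0 = on tick 0 (end stop), mark n = n x 0.524 (30 deg clicks), mark 9 = 4.712 (other stop). Tick 0 lies 135 deg from the mixer's +x towards its +y (front left). A detent pulls it home to the nearest mark: leaving a mark takes 0.12 N m (4 N at 30 mm from the axis), less and less up to the crest half way; then it jumps to the next mark and stays.
- start (a joint): Start button: how far it is pressed down, m; 0 = up, 0.006 = fully down. It springs back; fully down takes 5 N, and it begins to move at 1.5 N.
- speed_top (a point): Left (speed) selector: centre of its top face, on the axis, 31 mm above the shelf; x axis along the pointer to its nose (turns with it), z up. Black upright bar 13 mm wide from 22 mm behind to 28 mm before the axis, then a nose 7 mm wide to 37 mm; its sides stand 9 to 31 mm above the shelf, over a round skirt 24 mm in radius, 9 mm high. White line on the nose side.
- timer_top (a point): Middle (timer) selector: centre of its top face, on the axis, 31 mm above the shelf; x axis along the pointer to its nose (turns with it), z up. Black upright bar 13 mm wide from 22 mm behind to 28 mm before the axis, then a nose 7 mm wide to 37 mm; its sides stand 9 to 31 mm above the shelf, over a round skirt 24 mm in radius, 9 mm high. White line on the nose side.
- start_top (a point): Centre of the top of the start button: a grey round cap of 26 mm diameter, 22 mm above the control shelf when up, in a dark bezel of 42 mm diameter and 12 mm height. It is pressed straight down.
- tube_a: Capped blood tube, 100 mm long, 13 mm diameter, lying across the mixer in the groove of the first and second rollers, along the mixer's y. Origin: its middle. To be left alone.
- tube_b: The like tube in the groove of the second and third rollers. To be left alone.
- tube_c: The like tube in the groove of the third and fourth rollers. To be left alone.
- cap: Loose orange tube cap, 18 mm diameter, 16 mm high, standing on the control shelf near its front edge between the two selectors. Origin: centre of its underside. To be left alone.
- bottle: White plastic bottle, 60 mm diameter, 130 mm high, standing on the bench beside the mixer. Origin: centre of its underside. To be left alone.
- jar: White jar with a lid, 68 mm diameter, 80 mm high, standing on the bench beside the mixer. Origin: centre of its underside. To be left alone.
- vial: Amber vial, 30 mm diameter, 55 mm high, on the bench in front of the mixer at its left. Origin: centre of its underside. To be left alone.
- pen: Marker pen, 135 mm long, 13 mm thick, lying on the bench in front of the mixer at its right. Origin: underside of its middle. To be left alone.

How it is judged:
By the outcome, as a careful person would: the job done as asked, in the order asked, and still so for the second after the job is handed in, with the robot touching nothing.
It also fails if it takes over 61 s, if anything falls off the work surface, if the arm or the gripper's body presses on something with over 40 N, if the wrist force passes 120 N, or if a joint passes its speed limit or range.

## Working session

There is one attempt and no reset: what is moved stays moved. The work goes in short steps, Python scripts to look and compute and a tool call to move; the robot and the scene stay as the last step left them, time stands still between calls to the robot, and variables do not carry over. Pictures are saved under pics/ and viewed, and the job is handed in when it is done.

Besides the shell and the picture viewer there is one more tool, called by a JSON object that holds its "name" and its "arguments". play_rows: Moves the arm, as the interface text tells. Its arguments: {"type":"object","properties":{"targets":{"type":"array"}},"required":["targets"]}

```bash
mkdir -p pics; python3 - <<'E'
from cell import *
import cv2, numpy as np
s=read_state(); print({k:np.round(v,3).tolist() for k,v in s.items()})
for n in("scene","top"):
    p,d=get_image(n); cv2.imwrite(f"pics/{n}0.png",p); np.savez(f"{n}0.npz",p=p,d=d)
    c=calibration(n); print(n,c)
E
```

```text
{'clock': 0.0, 'qpos': [-1.358, 0.629, 0.038, 1.518, -0.027, 0.996, -0.02], 'qd': [-0.001, -0.001, -0.001, -0.0, 0.0, -0.001, 0.0], 'tau': [0.001, -56.341, 1.227, -19.345, 0.011, 0.01, 0.0], 'eef_pos': [178.648, 624.244, 192.604], 'tool_rot': [3.142, 0.002, 1.292], 'force': [1.019, 0.409, -0.387], 'torque': [0.03, -0.004, -0.023], 'width': 85.454}
scene {'K': array([[550.50600622,   0.        , 314.23301851],
       [  0.        , 550.50600622, 240.39124962],
       [  0.        ,   0.        ,   1.        ]]), 'R': array([[-0.65855576,  0.75245942,  0.01044659],
       [ 0.44107083,  0.39720023, -0.80479097],
       [-0.60972193, -0.52539204, -0.5934664 ]]), 't': array([ 322.65334927, -148.73700657, 1759.6904959 ])}
top {'K': array([[516.87318616,   0.        , 323.38730381],
       [  0.        , 516.87318616, 240.87404989],
       [  0.        ,   0.        ,   1.        ]]), 'R': array([[-0.00586196, -0.99995113,  0.00796137],
       [-0.99890566,  0.00548603, -0.04644764],
       [ 0.04640169, -0.00822494, -0.998889  ]]), 't': array([   9.51666242,  512.06636638, 1337.29459103])}
```

View pics/scene0.png

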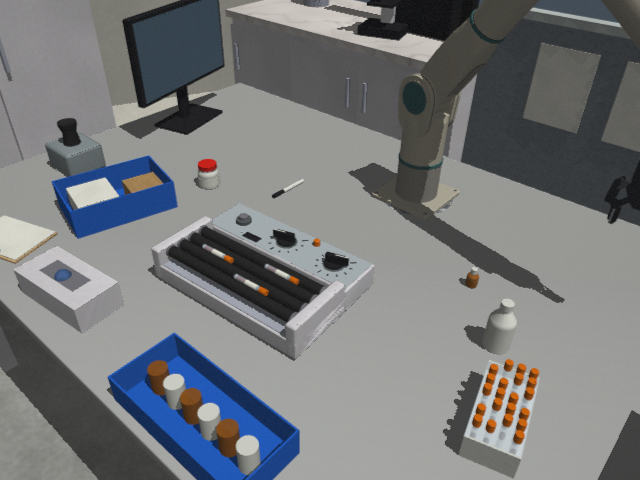

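View pics/top0.png

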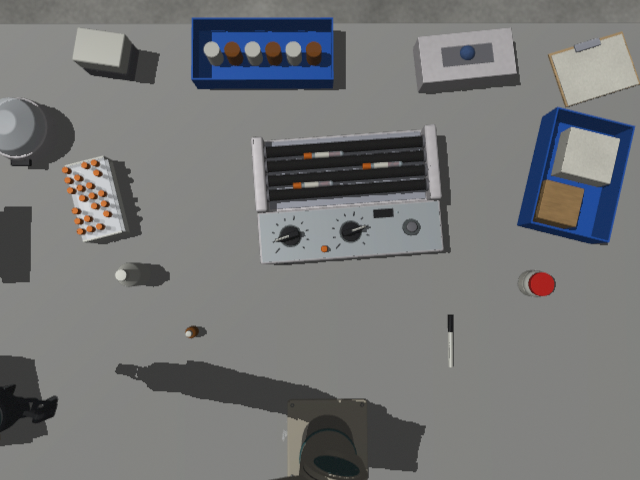

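The top view shows the mixer slightly yawed, with the speed selector near (289,236), the timer near (351,231), the button near (411,227) and the cap at (324,249). I'll enlarge this part.

```bash
python3 - <<'E'
import cv2, numpy as np
p=np.load("top0.npz")['p']
a=cv2.resize(p[210:262,262:326],None,fx=9,fy=9,interpolation=cv2.INTER_CUBIC)
b=cv2.resize(p[205:257,325:389],None,fx=9,fy=9,interpolation=cv2.INTER_CUBIC)
cv2.imwrite("pics/a.png",a);cv2.imwrite("pics/b.png",b)
c=cv2.resize(p[120:270,245:450],None,fx=3.8,fy=3.8,interpolation=cv2.INTER_CUBIC)
cv2.imwrite("pics/c.png",c)
q=np.load("scene0.npz")['p']
cv2.imwrite("pics/d.png",cv2.resize(q[195:305,210:380],None,fx=4.5,fy=4.5,interpolation=cv2.INTER_CUBIC))
E
```

```text
(no output)
```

View pics/a.png

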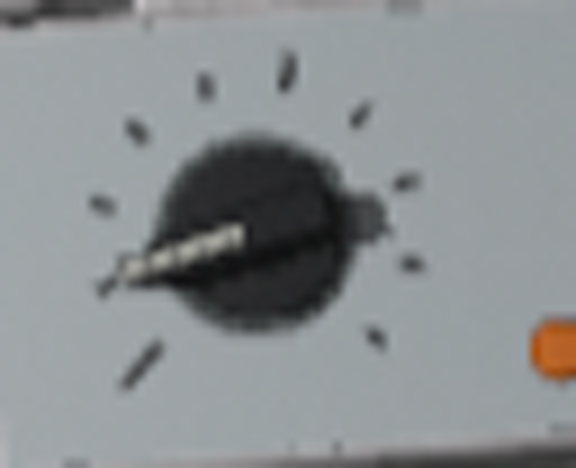

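View pics/b.png

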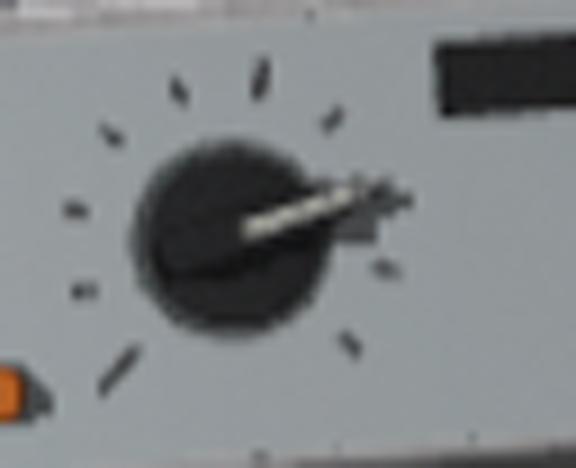

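View pics/c.png

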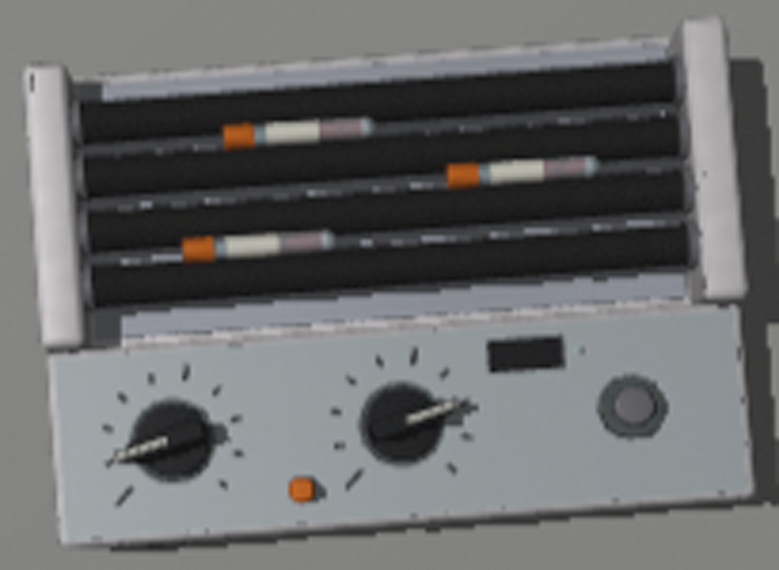

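View pics/d.png

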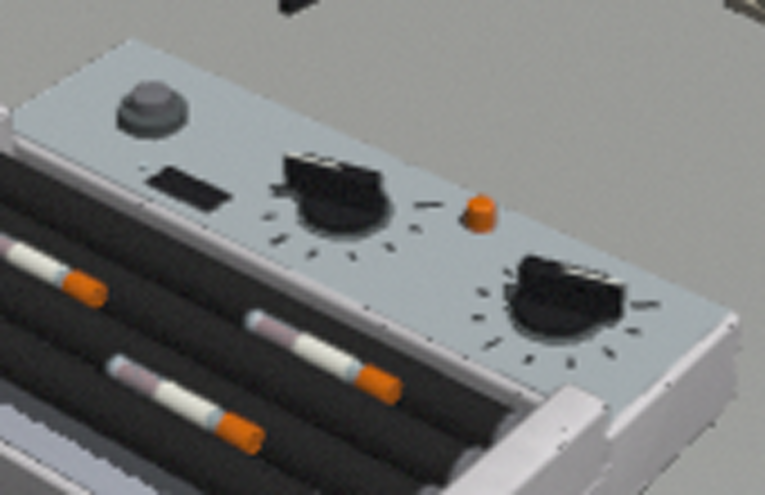

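The speed pointer stands at mark 1, so it needs +5 clicks clockwise. The timer is at mark 7, so it needs 4 clicks anticlockwise. Next I fit the mixer pose from the ticks and check it in the scene view.

```bash
cat > h.py <<'E'
import numpy as np
from cell import *
from scipy.optimize import least_squares
C={n:calibration(n) for n in("scene","top")}
def proj(n,X):
    c=C[n]; v=np.atleast_2d(X)@c['R'].T+c['t']; v=v@c['K'].T; return v[:,:2]/v[:,2:]
def back(n,uv,z):
    c=C[n]; r=c['R'].T@np.linalg.inv(c['K'])@np.array([uv[0],uv[1],1]); o=-c['R'].T@c['t']
    return o+r*(z-o[2])/r[2]
def W(p,X):
    x,y,a=p[:3]; X=np.atleast_2d(X).astype(float); c,s=np.cos(a),np.sin(a)
    return np.c_[x+c*X[:,0]-s*X[:,1], y+s*X[:,0]+c*X[:,1], X[:,2]]
E
cat > fit.py <<'E'
from h import *
S={2:(102,205),3:(137,132),4:(205,87),6:(360,115),7:(405,182),8:(412,263),9:(375,338)}
T={1:(85,290),2:(75,210),3:(112,135),4:(180,90),6:(332,118),8:(385,268),9:(350,345)}
obs=[];
for D,y,off in((S,150,(262,210)),(T,0,(325,205))):
    for n,(u,v) in D.items(): obs.append((n,y,(u+.5)/9-.5+off[0],(v+.5)/9-.5+off[1]))
obs=np.array(obs)
def mod(p):
    a=np.deg2rad(135-30*obs[:,0]); return proj("top",W(p,np.c_[-100+p[3]*np.cos(a),obs[:,1]+p[3]*np.sin(a),np.full(len(a),75)]))
r=least_squares(lambda p:(mod(p)-obs[:,2:]).ravel(),[600,0,0,43])
print(r.x,np.rad2deg(r.x[2]),np.abs(r.fun).max()); p=r.x
for n in("top","scene"):
  for nm,X in dict(speed=(-100,150,106),timer=(-100,0,106),start=(-100,-150,97),FL=(-165,230,75),FR=(-165,-230,75)).items():
    print(n,nm,W(p,X).round(1),proj(n,W(p,X)).round(1))
for n in("top","scene"):
  c=C[n]; d=np.load(n+"0.npz")['d']
  for X in((-60,75,75),(-130,-80,75),(-100,-150,97)):
    uv=proj(n,W(p,X))[0]; z=np.median(d[int(uv[1])-1:int(uv[1])+3,int(uv[0])-1:int(uv[0])+3]); v=np.linalg.inv(c['K'])@[uv[0],uv[1],1]*z
    print(n,X,(c['R'].T@(v-c['t'])).round(1),W(p,X).round(1))
E
python3 fit.py
```

```text
[ 6.32958948e+02 -5.28339421e+01  6.94419652e-02  4.35725478e+01] 3.9787315266034864 0.39773691606029615
top speed [[522.8  89.9 106. ]] [[289.4 234.9]]
top timer [[533.2 -59.8 106. ]] [[350.9 230.3]]
top start [[ 543.6 -209.4   97. ]] [[411.7 225.9]]
top FL [[452.4 165.2  75. ]] [[259.8 264.1]]
top FR [[ 484.3 -293.7   75. ]] [[444.2 250.2]]
scene speed [[522.8  89.9 106. ]] [[333.7 253.7]]
scene timer [[533.2 -59.8 106. ]] [[285.8 231.5]]
scene start [[ 543.6 -209.4   97. ]] [[242.9 214.3]]
scene FL [[452.4 165.2  75. ]] [[375.2 263.2]]
scene FR [[ 484.3 -293.7   75. ]] [[238.5 201.2]]
top (-60, 75, 75) [567.9  17.8  75.5] [[567.9  17.8  75. ]]
top (-130, -80, 75) [ 508.8 -141.6   75.8] [[ 508.8 -141.7   75. ]]
top (-100, -150, 97) [ 543.7 -209.6   95.9] [[ 543.6 -209.4   97. ]]
scene (-60, 75, 75) [568.2  18.1  75.3] [[567.9  17.8  75. ]]
scene (-130, -80, 75) [ 508.7 -141.8   74.9] [[ 508.8 -141.7   75. ]]
scene (-100, -150, 97) [ 541.7 -211.6   95.1] [[ 543.6 -209.4   97. ]]
```

```bash
cat > plan.py <<'E'
import sys, json
from h import *
from scipy.spatial.transform import Rotation as Ro
# plan.py x y z yawdeg(tool x dir) nrows hand
def go(x,y,z,yaw,n,hand):
    s=read_state(); R=Ro.from_euler('xyz',s['tool_rot']); P=np.array(s['eef_pos'])
    y0=np.degrees(s['tool_rot'][2]); 
    d=((yaw-y0+180)%360-180)
    rows=[]
    G=np.array([x,y,z]); 
    tgt=Ro.from_euler('xyz',[np.pi,0,np.radians(yaw)])
    for i in range(n):
        k=n-i
        sl=np.round(R.inv().apply((G-P)/k),1)
        rv=np.round(np.degrees((R.inv()*tgt).as_rotvec())/k,1)
        P=P+R.apply(sl); R=R*Ro.from_rotvec(np.radians(rv))
        rows.append(dict(slide=(sl+0.).tolist(),turn=(rv+0.).tolist(),hand=hand))
    for i in range(0,n,5): print(json.dumps(rows[i:i+5]))
if __name__=="__main__":
    a=[float(v) for v in sys.argv[1:]]; go(*a[:4],int(a[4]),a[5])
E
python3 plan.py 522.8 89.9 150 166 15 44
```

```text
[{"slide": [-27.9, 31.9, 2.9], "turn": [0.0, 0.0, -6.1], "hand": 44.0}, {"slide": [-31.2, 28.7, 2.9], "turn": [0.0, 0.0, -6.1], "hand": 44.0}, {"slide": [-34.0, 25.2, 2.9], "turn": [0.0, 0.0, -6.1], "hand": 44.0}, {"slide": [-36.5, 21.5, 2.9], "turn": [0.0, 0.0, -6.1], "hand": 44.0}, {"slide": [-38.6, 17.5, 2.9], "turn": [0.0, 0.0, -6.1], "hand": 44.0}]
[{"slide": [-40.2, 13.3, 2.9], "turn": [0.0, 0.0, -6.1], "hand": 44.0}, {"slide": [-41.4, 8.9, 2.9], "turn": [0.0, 0.0, -6.2], "hand": 44.0}, {"slide": [-42.2, 4.4, 2.9], "turn": [0.0, 0.0, -6.1], "hand": 44.0}, {"slide": [-42.4, -0.1, 2.9], "turn": [0.0, 0.0, -6.2], "hand": 44.0}, {"slide": [-42.1, -4.7, 2.9], "turn": [0.0, 0.0, -6.1], "hand": 44.0}]
[{"slide": [-41.4, -9.1, 2.9], "turn": [0.0, 0.0, -6.2], "hand": 44.0}, {"slide": [-40.1, -13.6, 2.9], "turn": [0.0, 0.0, -6.1], "hand": 44.0}, {"slide": [-38.5, -17.7, 2.9], "turn": [0.0, 0.0, -6.2], "hand": 44.0}, {"slide": [-36.3, -21.8, 2.8], "turn": [0.0, 0.0, -6.1], "hand": 44.0}, {"slide": [-33.8, -25.6, 2.9], "turn": [-0.1, 0.0, -6.2], "hand": 44.0}]
```

{"name": "play_rows", "arguments": {"targets": [{"slide": [-28,32,3],"turn": [0,0,-6.1],"hand": 44},{"slide": [-31,29,3],"turn": [0,0,-6.1],"hand": 44},{"slide": [-34,25,3],"turn": [0,0,-6.1],"hand": 44},{"slide": [-36.5,21.5,3],"turn": [0,0,-6.1],"hand": 44},{"slide": [-38.6,17.5,3],"turn": [0,0,-6.1],"hand": 44}]}}

```text
clock: 0.72
eef_pos: [294.4, 445.4, 178.1]
tool_rot: [-3.141, 0.0, 1.828]
force: [-0.5, 0.3, 0.8]
width: 43.8
```

{"name": "play_rows", "arguments": {"targets": [{"slide": [-40,13,3],"turn": [0,0,-6.1],"hand": 44},{"slide": [-41,9,3],"turn": [0,0,-6.1],"hand": 44},{"slide": [-42,4.4,3],"turn": [0,0,-6.1],"hand": 44},{"slide": [-42,0,3],"turn": [0,0,-6.1],"hand": 44},{"slide": [-42,-4.7,3],"turn": [0,0,-6.1],"hand": 44}]}}

```text
clock: 1.35
eef_pos: [408.1, 268.4, 163.2]
tool_rot: [-3.141, -0.0, 2.36]
force: [1.0, 0.4, -0.7]
width: 44.1
```

```bash
python3 plan.py 522.8 89.9 150 166 5 44; python3 -c "
from h import *
print(read_state()['qpos'],read_state()['clock'])"
```

```text
[{"slide": [-41.4, -9.2, 2.6], "turn": [0.0, 0.0, -6.2], "hand": 44.0}, {"slide": [-40.2, -13.6, 2.7], "turn": [0.0, 0.0, -6.1], "hand": 44.0}, {"slide": [-38.5, -17.8, 2.6], "turn": [0.0, 0.0, -6.2], "hand": 44.0}, {"slide": [-36.4, -21.9, 2.7], "turn": [0.0, 0.0, -6.1], "hand": 44.0}, {"slide": [-33.8, -25.6, 2.6], "turn": [0.0, 0.0, -6.2], "hand": 44.0}]
[-0.45832763  0.45162391 -0.253541    1.98653984  0.16613845  0.72327125
  1.54771789] 1.35
```

{"name": "play_rows", "arguments": {"targets": [{"slide": [-41.4,-9.2,2.6],"turn": [0,0,-6.2],"hand": 44},{"slide": [-40.2,-13.6,2.7],"turn": [0,0,-6.1],"hand": 44},{"slide": [-38.5,-17.8,2.6],"turn": [0,0,-6.2],"hand": 44},{"slide": [-36.4,-21.9,2.7],"turn": [0,0,-6.1],"hand": 44},{"slide": [-33.8,-25.6,2.6],"turn": [0,0,-6.2],"hand": 44}]}}

```text
clock: 1.98
eef_pos: [522.1, 89.5, 150.0]
tool_rot: [-3.142, -0.0, 2.898]
force: [0.9, -0.1, 1.0]
width: 43.8
```

```bash
cat > snap.py <<'E'
import sys,cv2
from h import *
k=sys.argv[1]; s=read_state()
p,d=get_image("top"); q,e=get_image("scene")
a=cv2.resize(p[200:270,255:450],None,fx=4,fy=4,interpolation=cv2.INTER_CUBIC)
b=cv2.resize(q[195:305,210:380],None,fx=4.5,fy=4.5,interpolation=cv2.INTER_CUBIC)
cv2.imwrite(f"pics/{k}_t.png",a);cv2.imwrite(f"pics/{k}_s.png",b)
print({n:np.round(s[n],3).tolist() for n in('clock','qpos','eef_pos','tool_rot','force','torque')})
E
python3 snap.py e1;python3 plan.py 522.8 89.9 86 166 3 44
```

```text
{'clock': 1.975, 'qpos': [0.043, 0.538, -0.393, 1.892, 0.286, 0.766, 2.39], 'eef_pos': [522.053, 89.525, 149.958], 'tool_rot': [-3.142, -0.0, 2.898], 'force': [0.935, -0.11, 0.969], 'torque': [0.046, -0.077, 0.017]}
[{"slide": [0.7, 1.6, 21.1], "turn": [-0.1, 0.0, -0.2], "hand": 44.0}, {"slide": [0.7, 1.6, 21.1], "turn": [0.0, 0.0, -0.2], "hand": 44.0}, {"slide": [0.8, 1.7, 21.1], "turn": [-0.1, 0.0, -0.2], "hand": 44.0}]
```

View pics/e1_s.png

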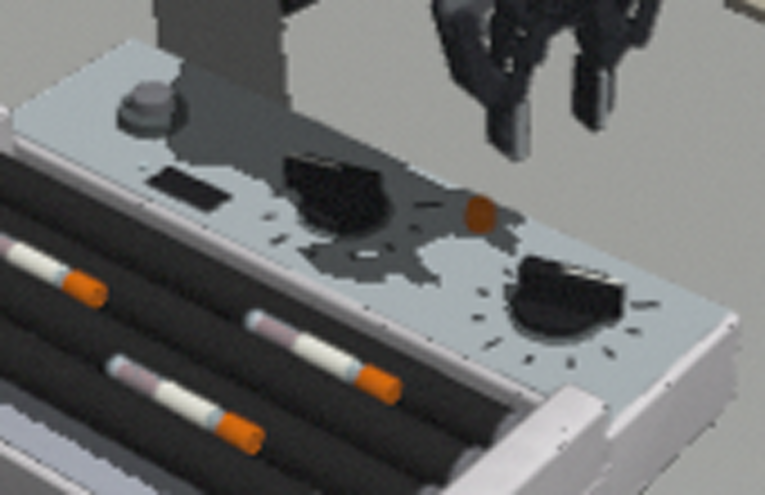

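View pics/e1_t.png

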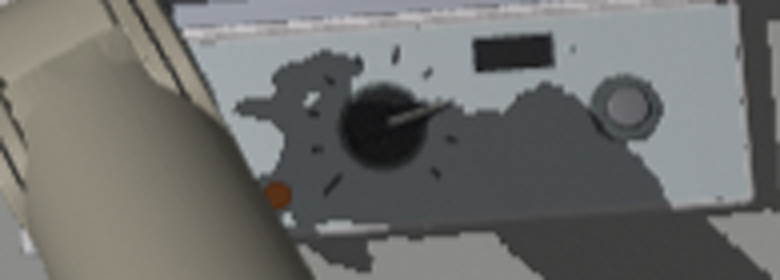

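```bash
python3 -c "
from h import *
s=read_state();print(s['eef_pos'],s['tool_rot'],s['clock'],s['qpos'][6])
print(proj('scene',s['eef_pos']))"; python3 plan.py 522.8 89.9 110 166 2 44
```

```text
[523.67514284  84.75665485 149.33875854] [-3.13879686e+00  6.25148907e-04  2.88701824e+00] 2.075 2.386844869270803
[[332.39183915 238.58872112]]
[{"slide": [1.1, 2.4, 19.7], "turn": [-0.1, 0.0, -0.3], "hand": 44.0}, {"slide": [1.1, 2.4, 19.6], "turn": [-0.1, 0.0, -0.3], "hand": 44.0}]
```

```bash
python3 - <<'E'
from h import *
import cv2
q,d=get_image("scene")
c=C["scene"]; H=np.mgrid[215:245,300:360]; v,u=H[0].ravel(),H[1].ravel(); z=d[v,u]
P=(np.linalg.inv(c['K'])@np.stack([u,v,np.ones_like(u)]))*z; X=(c['R'].T@(P-c['t'][:,None])).T
m=(z>0)&(X[:,2]>112)
for v0 in range(215,245):
    k=m&(v==v0)
    if k.any(): print(v0,[(int(a),*b.round(0).astype(int)) for a,b in zip(u[k],X[k])][::3])
cv2.imwrite("pics/f.png",cv2.resize(q[190:260,290:370],None,fx=8,fy=8))
s=read_state();print(s['eef_pos'],s['width'])
E
```

```text
215 [(315, np.int64(575), np.int64(74), np.int64(237)), (318, np.int64(577), np.int64(84), np.int64(242)), (321, np.int64(569), np.int64(86), np.int64(240)), (324, np.int64(562), np.int64(89), np.int64(238)), (327, np.int64(552), np.int64(89), np.int64(233)), (340, np.int64(501), np.int64(87), np.int64(207)), (343, np.int64(505), np.int64(98), np.int64(213)), (346, np.int64(502), np.int64(105), np.int64(215))]
216 [(316, np.int64(576), np.int64(77), np.int64(236)), (319, np.int64(577), np.int64(87), np.int64(242)), (322, np.int64(562), np.int64(83), np.int64(232)), (325, np.int64(560), np.int64(90), np.int64(234)), (339, np.int64(501), np.int64(84), np.int64(202)), (342, np.int64(505), np.int64(96), np.int64(209)), (345, np.int64(502), np.int64(102), np.int64(211))]
217 [(317, np.int64(575), np.int64(79), np.int64(234)), (320, np.int64(573), np.int64(86), np.int64(237)), (323, np.int64(559), np.int64(83), np.int64(228)), (326, np.int64(557), np.int64(91), np.int64(231)), (339, np.int64(501), np.int64(84), np.int64(199)), (342, np.int64(503), np.int64(94), np.int64(205)), (345, np.int
[... 2275 characters left out ...]
4(198)), (323, np.int64(559), np.int64(84), np.int64(204)), (326, np.int64(555), np.int64(89), np.int64(204))]
227 [(321, np.int64(553), np.int64(73), np.int64(193)), (324, np.int64(556), np.int64(84), np.int64(199)), (327, np.int64(550), np.int64(89), np.int64(199))]
228 [(322, np.int64(558), np.int64(81), np.int64(196)), (325, np.int64(553), np.int64(86), np.int64(196)), (328, np.int64(546), np.int64(89), np.int64(194))]
229 [(323, np.int64(557), np.int64(83), np.int64(194)), (326, np.int64(555), np.int64(90), np.int64(196))]
230 [(324, np.int64(551), np.int64(81), np.int64(187)), (327, np.int64(547), np.int64(87), np.int64(188))]
[522.26600923  87.81180711 149.5567895 ] 43.647800371527254
```

View pics/f.png

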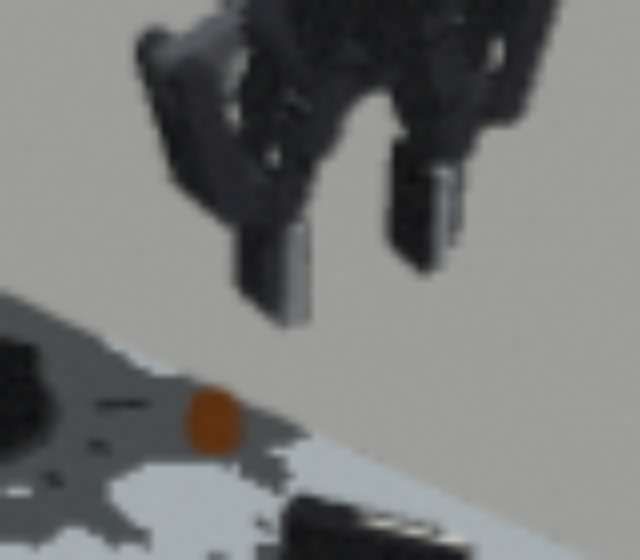

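```bash
python3 - <<'E'
from h import *
import cv2
print(proj('scene',[178.8,624.9,193.5]),proj('scene',[178.8,624.9,206.5]),proj('top',[178.8,624.9,206.5]))
for i in range(4):
    s=read_state(); print(s['eef_pos'],s['clock'])
z=np.load('scene0.npz'); q=z['p']; d=z['d']
q=q[150:230,560:640].copy()
cv2.imwrite("pics/g.png",cv2.resize(q,None,fx=7,fy=7))
p=np.load('top0.npz')['p']
cv2.imwrite("pics/g2.png",cv2.resize(p[360:450,0:90],None,fx=6,fy=6))
p,_=get_image("top"); cv2.imwrite("pics/t2.png",p)
p,_=get_image("scene"); cv2.imwrite("pics/s2.png",p)
s=read_state(); print(s['eef_pos'],s['clock'])
E
```

```text
[[622.93866126 250.69903506]] [[624.98603361 245.96490799]] [[ 43.22797381 390.03190184]]
[522.26600923  87.81180711 149.5567895 ] 2.125
[522.26600923  87.81180711 149.5567895 ] 2.125
[522.26600923  87.81180711 149.5567895 ] 2.125
[522.26600923  87.81180711 149.5567895 ] 2.125
[521.05521879  91.22723759 150.00320947] 2.225
```

View pics/g.png

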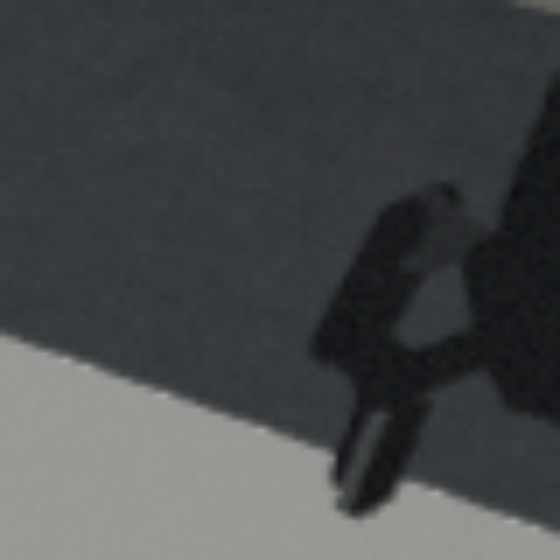

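View pics/g2.png

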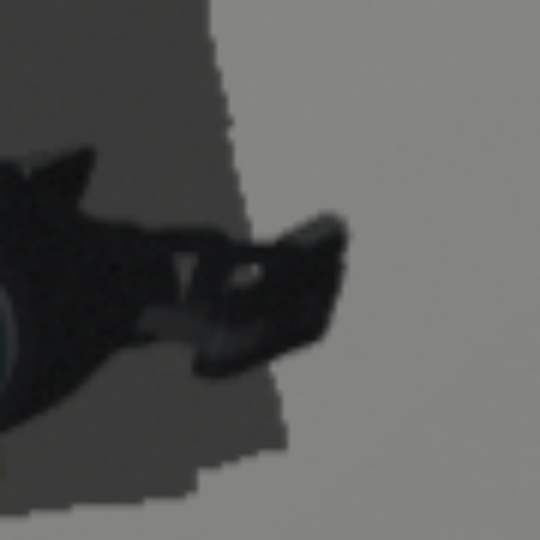

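View pics/s2.png

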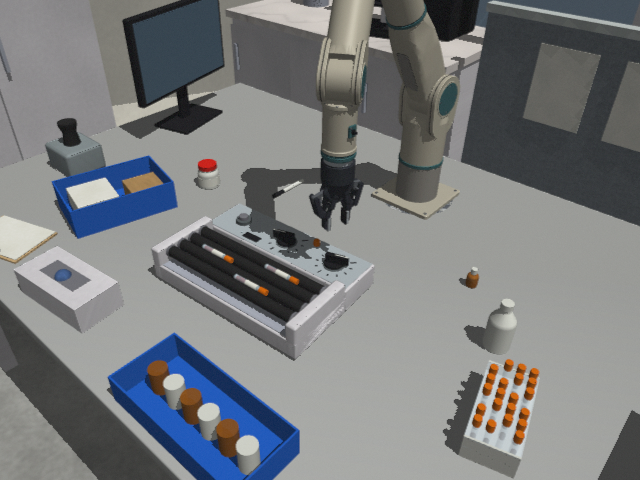

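{"name": "play_rows", "arguments": {"targets": [{"slide": [0,0,0],"turn": [0,0,0],"hand": 44},{"slide": [0,0,0],"turn": [0,0,0],"hand": 44}]}}

```text
clock: 2.48
eef_pos: [521.2, 92.0, 150.4]
tool_rot: [3.141, -0.0, 2.896]
force: [0.1, 0.6, -0.5]
width: 44.1
```

```bash
python3 - <<'E'
from h import *
for n,pts in dict(scene=[(505,303),(500,330),(208,163),(474,268)],top=[(124,274),(541,284)]).items():
    d=np.load(n+'0.npz')['d']; c=C[n]
    for u,v in pts: print(n,u,v,(c['R'].T@(np.linalg.inv(c['K'])@[u,v,1]*np.median(d[v-1:v+2,u-1:u+2])-c['t'])).round(1))
# point cloud of gripper in scene now
d=get_image("scene")[1]; c=C['scene']
v,u=np.mgrid[150:245,295:375]; z=d[v,u].ravel(); P=np.linalg.inv(c['K'])@np.stack([u.ravel(),v.ravel(),np.ones(u.size)])*z
X=(c['R'].T@(P-c['t'][:,None])).T; m=(np.hypot(X[:,0]-523,X[:,1]-88)<75)&(X[:,2]>115)
X=X[m]
for zz in range(170,420,10):
    k=(X[:,2]>=zz)&(X[:,2]<zz+10)
    if k.sum(): print(zz,k.sum(),X[k].min(0).round(0)[:2],X[k].max(0).round(0)[:2])
for i in range(1):
    s=read_state(); print(s['eef_pos'],s['tool_rot'],s['clock'])
E
```

```text
scene 505 303 [434.  485.4 128.1]
scene 500 330 [455.9 497.3  72.3]
scene 208 163 [ 398.4 -529.8   77.6]
scene 474 268 [280.5 346.2  54.1]
top 124 274 [430.7 479.5 131.3]
top 541 284 [ 399.  -531.8   78.7]
180 4 [498.  91.] [501. 106.]
190 49 [488.  84.] [556. 110.]
200 61 [487.  79.] [559. 112.]
210 67 [489.  79.] [559. 111.]
220 56 [495.  86.] [559. 112.]
230 94 [469.  68.] [577. 118.]
240 146 [464.  67.] [579. 118.]
250 155 [464.  68.] [582. 120.]
260 161 [463.  68.] [585. 120.]
270 154 [461.  68.] [587. 121.]
280 214 [457.  64.] [590. 121.]
290 214 [456.  66.] [587. 122.]
300 61 [489.  76.] [566. 114.]
310 62 [505.  65.] [561. 130.]
320 146 [504.  64.] [561. 131.]
330 140 [506.  70.] [562. 133.]
340 139 [507.  72.] [562. 132.]
350 180 [493.  61.] [562. 131.]
360 160 [493.  58.] [560. 130.]
370 86 [498.  73.] [562. 132.]
380 157 [496.  67.] [561. 133.]
390 142 [510.  73.] [561. 133.]
400 25 [537. 101.] [559. 128.]
[521.28744003  91.77218295 150.43845312] [3.14149389e+00 6.33963048e-05 2.89586299e+00] 2.525
```

The cameras check out: the bottle top reads 128–131 mm. The visible fingertips sit about 38 mm above the reported TCP (190 against 150), so I'll go down in stages and measure.

```bash
python3 plan.py 522.8 89.9 112 166 2 44; cat > tip.py <<'E'
import sys,cv2
from h import *
x0,y0,zmin=map(float,sys.argv[1:4])
s=read_state(); q,d=get_image("scene"); c=C['scene']
uv=proj('scene',[x0,y0,zmin+40])[0].astype(int)
v,u=np.mgrid[uv[1]-40:uv[1]+40,uv[0]-40:uv[0]+40]; z=d[v,u].ravel(); P=np.linalg.inv(c['K'])@np.stack([u.ravel(),v.ravel(),np.ones(u.size)])*z
X=(c['R'].T@(P-c['t'][:,None])).T; m=(np.hypot(X[:,0]-x0,X[:,1]-y0)<60)&(X[:,2]>zmin); X=X[m]
for zz in range(int(zmin),int(zmin)+60,4):
    k=(X[:,2]>=zz)&(X[:,2]<zz+4)
    if k.sum(): print(zz,k.sum(),X[k].min(0).round(0)[:2],X[k].max(0).round(0)[:2])
print(np.round(s['eef_pos'],1),np.degrees(s['tool_rot']).round(1),np.round(s['force'],1),np.round(s['torque'],2),s['clock'],round(s['qpos'][6],2))
cv2.imwrite(f"pics/{sys.argv[4]}.png",cv2.resize(q[uv[1]-40:uv[1]+35,uv[0]-50:uv[0]+50],None,fx=7,fy=7,interpolation=cv2.INTER_CUBIC))
E
```

```text
[{"slide": [-1.0, -0.7, 19.2], "turn": [0.0, 0.0, 0.0], "hand": 44.0}, {"slide": [-0.9, -0.8, 19.2], "turn": [0.0, 0.0, -0.1], "hand": 44.0}]
```

{"name": "play_rows", "arguments": {"targets": [{"slide": [-1,-0.7,19],"turn": [0,0,0],"hand": 44},{"slide": [-0.9,-0.8,19],"turn": [0,0,0],"hand": 44},{"slide": [0,0,0],"turn": [0,0,0],"hand": 44}]}}

```text
clock: 2.9
eef_pos: [521.9, 89.0, 111.3]
tool_rot: [-3.14, -0.003, 2.895]
force: [-0.0, -0.4, -0.1]
width: 43.9
```

```bash
python3 tip.py 522 90 112 h1
```

```text
148 7 [496.  84.] [550.  98.]
152 15 [497.  87.] [553. 107.]
156 21 [497.  79.] [556. 107.]
160 19 [487.  76.] [560. 107.]
164 27 [493.  77.] [559. 109.]
168 27 [490.  77.] [561. 108.]
[521.9  89.  111.3] [-1.799e+02 -1.000e-01  1.659e+02] [-0.  -0.4 -0.1] [ 0.04  0.03 -0.  ] 2.9 2.36
```

View pics/h1.png

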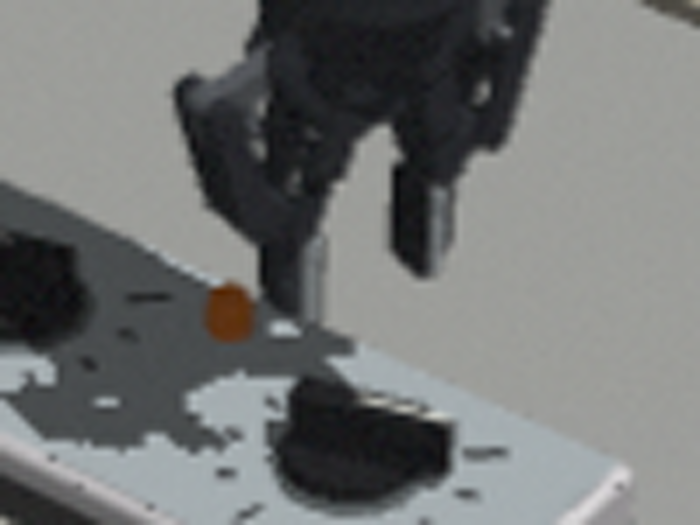

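Tips are now at about z 150, with the knob top at 106. The offset holds at 39 mm, so I continue down in stages.

{"name": "play_rows", "arguments": {"targets": [{"slide": [0,0,12],"turn": [0,0,0],"hand": 44},{"slide": [0,0,12],"turn": [0,0,0],"hand": 44},{"slide": [0,0,0],"turn": [0,0,0],"hand": 44}]}}

```text
clock: 3.32
eef_pos: [522.2, 88.7, 87.3]
tool_rot: [-3.141, -0.002, 2.894]
force: [0.3, -0.5, 0.0]
width: 43.9
```

```bash
python3 tip.py 522 90 110 h2
```

```text
126 12 [496.  84.] [553. 105.]
130 17 [491.  83.] [556. 107.]
134 23 [497.  76.] [557. 108.]
138 25 [494.  77.] [561. 107.]
142 24 [490.  80.] [561. 107.]
146 27 [493.  76.] [558. 106.]
150 24 [495.  81.] [560. 107.]
154 26 [489.  76.] [561. 106.]
158 20 [493.  83.] [558. 108.]
162 17 [493.  82.] [559. 108.]
166 19 [483.  86.] [572. 110.]
[522.2  88.7  87.3] [-1.799e+02 -1.000e-01  1.658e+02] [ 0.3 -0.5  0. ] [-0.05  0.01 -0.02] 3.325 2.34
```

View pics/h2.png

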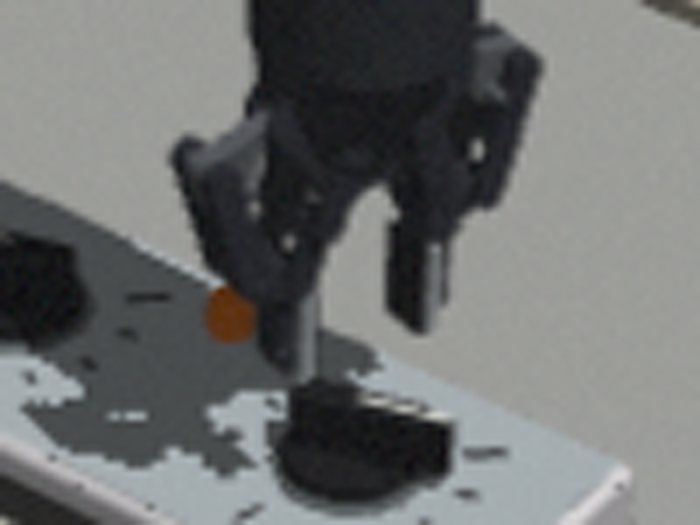

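{"name": "play_rows", "arguments": {"targets": [{"slide": [0,0,11],"turn": [0,0,0],"hand": 44},{"slide": [0,0,10],"turn": [0,0,0],"hand": 44},{"slide": [0,0,0],"turn": [0,0,0],"hand": 44}]}}

```text
clock: 3.75
eef_pos: [522.2, 88.7, 66.3]
tool_rot: [-3.141, -0.002, 2.894]
force: [1.3, -0.0, -0.0]
width: 43.7
```

```bash
python3 tip.py 522 90 95 h3
```

```text
95 31 [513.  87.] [535. 128.]
99 30 [511.  78.] [533. 127.]
103 57 [501.  77.] [552. 127.]
107 22 [498.  85.] [554. 119.]
111 18 [496.  75.] [559. 106.]
115 24 [492.  79.] [558. 106.]
119 20 [491.  76.] [558. 108.]
123 29 [490.  75.] [558. 108.]
127 22 [491.  78.] [559. 108.]
131 22 [491.  79.] [560. 107.]
135 28 [492.  79.] [561. 108.]
139 17 [496.  86.] [559. 108.]
143 19 [493.  86.] [561. 109.]
147 26 [478.  87.] [573. 112.]
151 38 [474.  65.] [577. 114.]
[522.2  88.7  66.3] [-1.799e+02 -1.000e-01  1.658e+02] [ 1.3 -0.  -0. ] [ 0.01  0.01 -0.04] 3.75 2.32
```

View pics/h3.png

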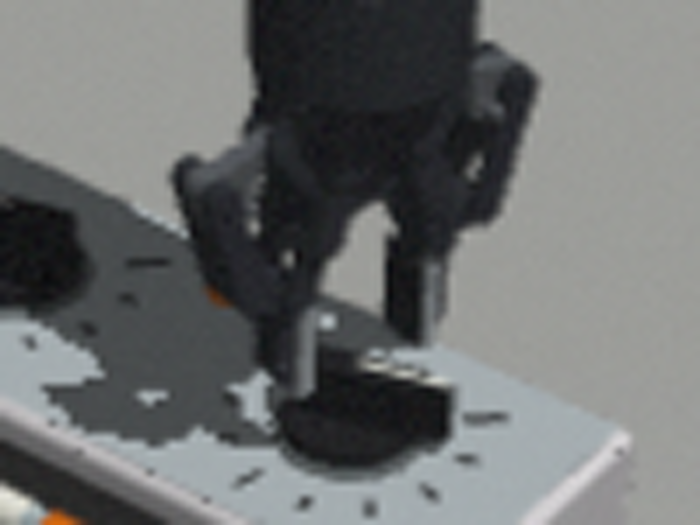

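{"name": "play_rows", "arguments": {"targets": [{"slide": [-0.3,1.2,7],"turn": [0,0,0],"hand": 44},{"slide": [0,0,6],"turn": [0,0,0],"hand": 44},{"slide": [0,0,0],"turn": [0,0,4],"hand": 44},{"slide": [0,0,0],"turn": [0,0,4],"hand": 44},{"slide": [0,0,0],"turn": [0,0,0],"hand": 44}]}}

```text
clock: 4.42
eef_pos: [523.6, 90.0, 54.1]
tool_rot: [-3.141, -0.0, 2.755]
force: [-0.2, 0.5, 0.2]
width: 44.1
```

```bash
python3 tip.py 522 90 84 h4
```

```text
84 36 [512.  80.] [545. 128.]
88 34 [499.  79.] [535. 125.]
92 29 [513.  82.] [554. 124.]
96 35 [495.  79.] [553. 126.]
100 64 [496.  76.] [557. 128.]
104 65 [493.  75.] [559. 123.]
108 24 [494.  74.] [560. 114.]
112 19 [491.  79.] [560. 111.]
116 27 [493.  74.] [560. 113.]
120 22 [496.  73.] [561. 112.]
124 23 [497.  78.] [560. 112.]
128 20 [498.  85.] [557. 113.]
132 17 [494.  82.] [563. 114.]
136 34 [486.  80.] [575. 121.]
140 45 [479.  63.] [577. 122.]
[523.6  90.   54.1] [-180.    -0.   157.9] [-0.2  0.5  0.2] [ 0.02 -0.05 -0.06] 4.425 2.21
```

View pics/h4.png

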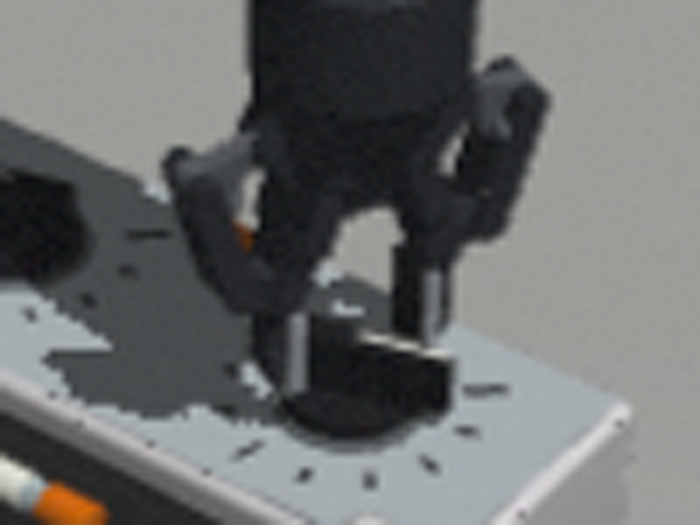

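{"name": "play_rows", "arguments": {"targets": [{"slide": [0,0,0],"turn": [0,0,6],"hand": 44},{"slide": [0,0,0],"turn": [0,0,6],"hand": 44},{"slide": [0,0,0],"turn": [0,0,6],"hand": 44},{"slide": [0,0,0],"turn": [0,0,6],"hand": 44},{"slide": [0,0,0],"turn": [0,0,0],"hand": 44}]}}

```text
clock: 5.1
eef_pos: [523.7, 90.1, 54.2]
tool_rot: [-3.142, 0.0, 2.338]
force: [-0.7, 0.8, 0.5]
width: 44.1
```

```bash
python3 tip.py 522 90 88 h5
```

```text
88 24 [524.  73.] [546. 127.]
92 21 [510.  73.] [547. 129.]
96 33 [514.  72.] [552. 128.]
100 69 [504.  69.] [553. 126.]
104 53 [506.  63.] [552. 125.]
108 21 [505.  63.] [554. 121.]
112 20 [504.  62.] [554. 120.]
116 18 [502.  62.] [552. 119.]
120 18 [505.  70.] [555. 122.]
124 14 [502.  69.] [552. 121.]
128 16 [503.  77.] [551. 121.]
132 17 [498.  65.] [556. 124.]
136 26 [494.  64.] [564. 136.]
140 35 [494.  62.] [568. 137.]
144 75 [488.  56.] [573. 137.]
[523.7  90.1  54.2] [-180.     0.   133.9] [-0.7  0.8  0.5] [-0.04 -0.05 -0.06] 5.1 1.92
```

View pics/h5.png

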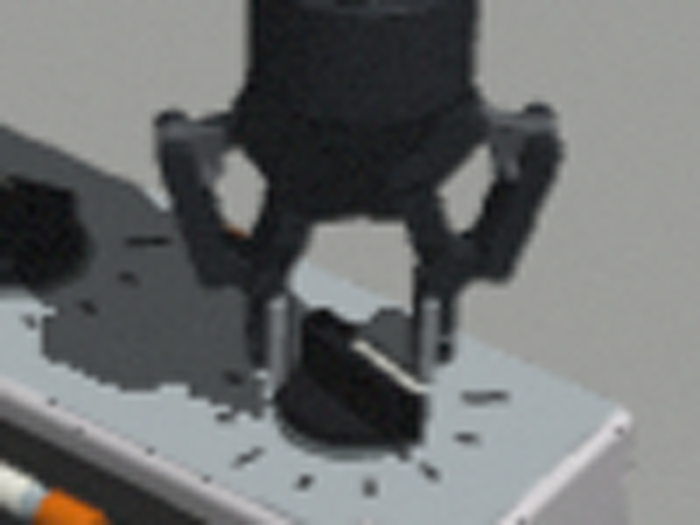

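The pointer has clicked to mark 2. I keep turning.

{"name": "play_rows", "arguments": {"targets": [{"slide": [0,0,0],"turn": [0,0,8],"hand": 44},{"slide": [0,0,0],"turn": [0,0,8],"hand": 44},{"slide": [0,0,0],"turn": [0,0,8],"hand": 44},{"slide": [0,0,0],"turn": [0,0,8],"hand": 44},{"slide": [0,0,0],"turn": [0,0,8],"hand": 44}]}}

```text
clock: 5.78
eef_pos: [523.7, 90.2, 54.2]
tool_rot: [3.142, -0.0, 1.636]
force: [0.4, 0.3, -0.2]
width: 44.2
```

{"name": "play_rows", "arguments": {"targets": [{"slide": [0,0,0],"turn": [0,0,8],"hand": 44},{"slide": [0,0,0],"turn": [0,0,8],"hand": 44},{"slide": [0,0,0],"turn": [0,0,8],"hand": 44},{"slide": [0,0,0],"turn": [0,0,8],"hand": 44},{"slide": [0,0,0],"turn": [0,0,0],"hand": 44}]}}

```text
clock: 6.4
eef_pos: [523.7, 90.2, 54.2]
tool_rot: [3.142, 0.0, 1.083]
force: [-0.4, 0.2, -0.2]
width: 43.7
```

```bash
python3 tip.py 522 90 88 h6 | tail -1
```

```text
[523.7  90.2  54.2] [180.   0.  62.] [-0.4  0.2 -0.2] [0.01 0.01 0.01] 6.4 1.08
```

View pics/h6.png

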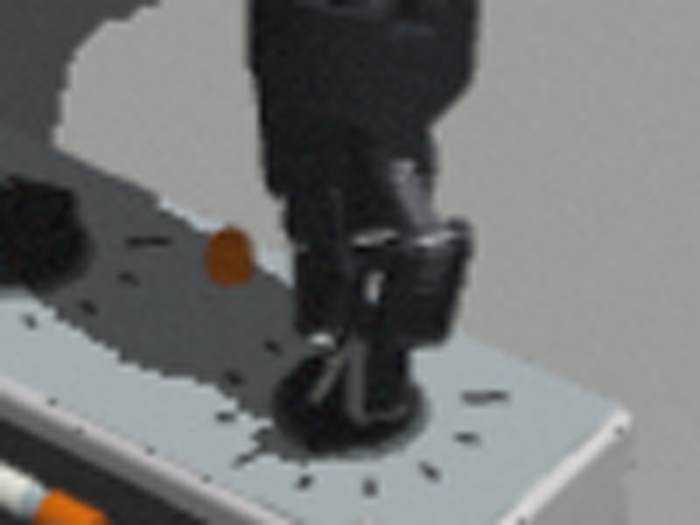

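The white line points at mark 4, as predicted. Two more clicks: the crest to 6 comes at a tool yaw of about 16°, so I stop near 12°.

{"name": "play_rows", "arguments": {"targets": [{"slide": [0,0,0],"turn": [0,0,8],"hand": 44},{"slide": [0,0,0],"turn": [0,0,8],"hand": 44},{"slide": [0,0,0],"turn": [0,0,8],"hand": 44},{"slide": [0,0,0],"turn": [0,0,8],"hand": 44},{"slide": [0,0,0],"turn": [0,0,0],"hand": 44}]}}

```text
clock: 7.08
eef_pos: [523.5, 90.0, 54.2]
tool_rot: [3.142, 0.0, 0.525]
force: [-0.3, 0.6, 0.0]
width: 43.8
```

```bash
python3 tip.py 522 90 88 h7 | tail -1
```

```text
[523.5  90.   54.2] [180.    0.   30.1] [-0.3  0.6  0. ] [-0.05 -0.05  0.03] 7.075 0.71
```

View pics/h7.png

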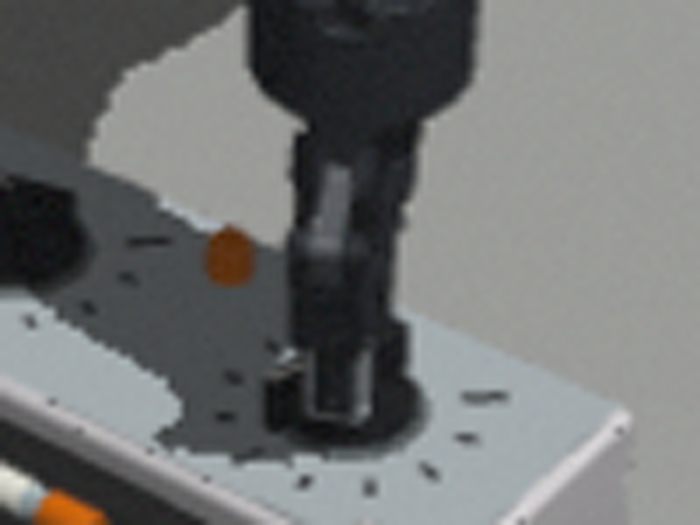

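{"name": "play_rows", "arguments": {"targets": [{"slide": [0,0,0],"turn": [0,0,6],"hand": 44},{"slide": [0,0,0],"turn": [0,0,6],"hand": 44},{"slide": [0,0,0],"turn": [0,0,6],"hand": 44},{"slide": [0,0,0],"turn": [0,0,0],"hand": 44},{"slide": [0,0,0],"turn": [0,0,0],"hand": 44}]}}

```text
clock: 7.75
eef_pos: [523.7, 90.1, 54.3]
tool_rot: [-3.141, -0.0, 0.21]
force: [0.2, -0.2, -0.7]
width: 43.8
```

```bash
python3 tip.py 522 90 88 h8 | tail -1
```

```text
[523.7  90.1  54.3] [-180.   -0.   12.] [ 0.2 -0.2 -0.7] [-0.02  0.03 -0.01] 7.75 0.49
```

View pics/h8.png

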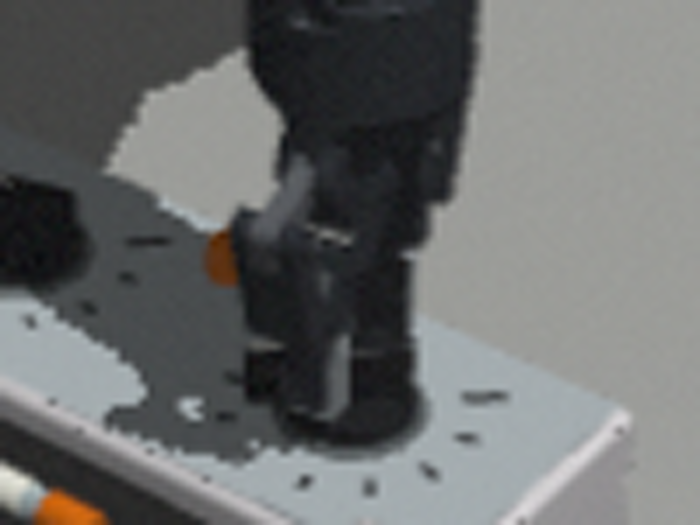

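It looks like mark 6. I back off and lift to look from above.

{"name": "play_rows", "arguments": {"targets": [{"slide": [0,0,0],"turn": [0,0,-8],"hand": 44},{"slide": [0,0,-20],"turn": [0,0,0],"hand": 44},{"slide": [0,0,-40],"turn": [0,0,0],"hand": 44},{"slide": [0,0,0],"turn": [0,0,0],"hand": 44},{"slide": [0,0,0],"turn": [0,0,0],"hand": 44}]}}

```text
clock: 8.43
eef_pos: [523.3, 90.2, 114.0]
tool_rot: [-3.141, 0.0, 0.347]
force: [-1.4, 0.1, -0.2]
width: 44.0
```

```bash
python3 tip.py 522 90 108 h9 | tail -1; python3 plan.py 533.2 -59.8 114 -128 15 44
```

```text
[523.3  90.2 114. ] [-180.     0.    19.9] [-1.4  0.1 -0.2] [0.07 0.02 0.03] 8.425 0.53
[{"slide": [-2.8, 9.6, 0.0], "turn": [0.0, 0.0, 9.9], "hand": 44.0}, {"slide": [-1.1, 10.0, 0.0], "turn": [0.0, 0.0, 9.9], "hand": 44.0}, {"slide": [0.7, 10.0, 0.0], "turn": [0.0, 0.0, 9.9], "hand": 44.0}, {"slide": [2.4, 9.7, 0.0], "turn": [0.0, 0.0, 9.8], "hand": 44.0}, {"slide": [4.0, 9.2, 0.0], "turn": [0.0, 0.0, 9.9], "hand": 44.0}]
[{"slide": [5.5, 8.4, 0.0], "turn": [0.0, 0.0, 9.8], "hand": 44.0}, {"slide": [6.9, 7.3, 0.0], "turn": [0.0, 0.0, 9.9], "hand": 44.0}, {"slide": [8.0, 6.0, -0.1], "turn": [0.0, 0.0, 9.8], "hand": 44.0}, {"slide": [8.9, 4.5, 0.0], "turn": [0.0, 0.0, 9.9], "hand": 44.0}, {"slide": [9.6, 2.9, -0.1], "turn": [0.0, 0.0, 9.8], "hand": 44.0}]
[{"slide": [9.9, 1.3, 0.0], "turn": [0.0, 0.0, 9.9], "hand": 44.0}, {"slide": [10.0, -0.5, -0.1], "turn": [0.0, 0.0, 9.8], "hand": 44.0}, {"slide": [9.8, -2.1, 0.0], "turn": [0.0, 0.0, 9.9], "hand": 44.0}, {"slide": [9.3, -3.8, -0.1], "turn": [0.0, 0.0, 9.8], "hand": 44.0}, {"slide": [8.5, -5.3, 0.0], "turn": [0.1, 0.0, 9.9], "hand": 44.0}]
```

View pics/h9.png

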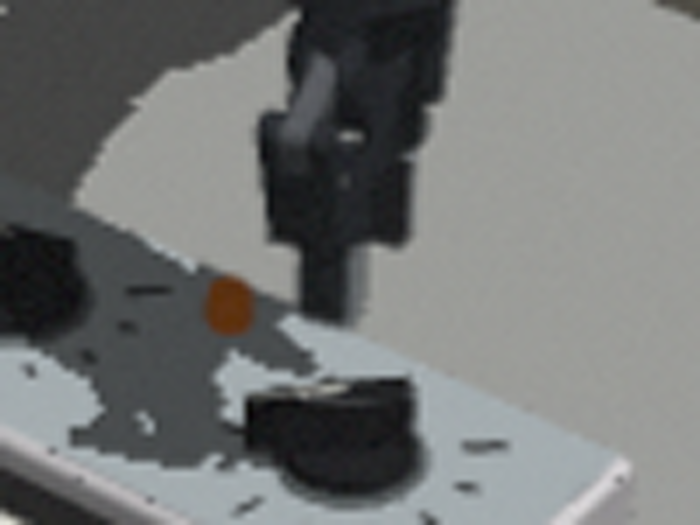

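{"name": "play_rows", "arguments": {"targets": [{"slide": [-3,10,0],"turn": [0,0,10],"hand": 44},{"slide": [-1,10,0],"turn": [0,0,10],"hand": 44},{"slide": [1,10,0],"turn": [0,0,10],"hand": 44},{"slide": [2.4,10,0],"turn": [0,0,10],"hand": 44},{"slide": [4,9,0],"turn": [0,0,10],"hand": 44}]}}

```text
clock: 9.1
eef_pos: [526.3, 39.1, 113.1]
tool_rot: [3.14, 0.002, -0.532]
force: [0.1, -0.0, 0.2]
width: 44.3
```

{"name": "play_rows", "arguments": {"targets": [{"slide": [5.5,8.4,0],"turn": [0,0,10],"hand": 44},{"slide": [7,7.3,0],"turn": [0,0,10],"hand": 44},{"slide": [8,6,0],"turn": [0,0,10],"hand": 44},{"slide": [9,4.5,0],"turn": [0,0,10],"hand": 44},{"slide": [9.6,3,0],"turn": [0,0,10],"hand": 44}]}}

```text
clock: 9.72
eef_pos: [529.0, -11.0, 113.1]
tool_rot: [3.139, 0.0, -1.405]
force: [-0.5, -0.5, -0.6]
width: 44.1
```

{"name": "play_rows", "arguments": {"targets": [{"slide": [10,1.3,0],"turn": [0,0,10],"hand": 44},{"slide": [10,-0.5,0],"turn": [0,0,10],"hand": 44},{"slide": [10,-2,0],"turn": [0,0,10],"hand": 44},{"slide": [9,-4,0],"turn": [0,0,9],"hand": 44},{"slide": [8,-5,0],"turn": [0,0,8],"hand": 44}]}}

```text
clock: 10.35
eef_pos: [531.2, -60.5, 113.0]
tool_rot: [3.14, -0.002, -2.224]
force: [0.1, -0.4, -1.4]
width: 44.0
```

{"name": "play_rows", "arguments": {"targets": [{"slide": [0,0,0],"turn": [0,0,0],"hand": 44},{"slide": [0,0,0],"turn": [0,0,0],"hand": 44}]}}

```text
clock: 10.6
eef_pos: [531.6, -59.8, 113.6]
tool_rot: [3.14, -0.001, -2.217]
force: [-0.1, 0.0, 0.9]
width: 44.1
```

```bash
python3 tip.py 533 -60 108 i1; python3 snap.py i1;  python3 plan.py 533.2 -59.8 84 -128 2 44
```

```text
148 1 [550. -42.] [550. -42.]
152 10 [523. -85.] [556. -30.]
156 10 [522. -89.] [558. -28.]
160 16 [525. -83.] [559. -27.]
164 14 [525. -86.] [560. -26.]
[531.6 -59.8 113.6] [ 179.9   -0.  -127. ] [-0.1  0.   0.9] [-0.03 -0.03  0.02] 10.6 -1.21
{'clock': 10.65, 'qpos': [-0.576, 0.87, 1.121, 1.935, -0.957, 1.001, -1.211], 'eef_pos': [531.769, -59.593, 113.768], 'tool_rot': [3.14, -0.0, -2.217], 'force': [0.286, 0.244, 0.421], 'torque': [0.014, -0.05, -0.018]}
[{"slide": [-0.3, -0.5, 15.0], "turn": [0.0, 0.0, 0.5], "hand": 44.0}, {"slide": [-0.3, -0.6, 15.1], "turn": [0.0, 0.0, 0.4], "hand": 44.0}]
```

View pics/i1_t.png

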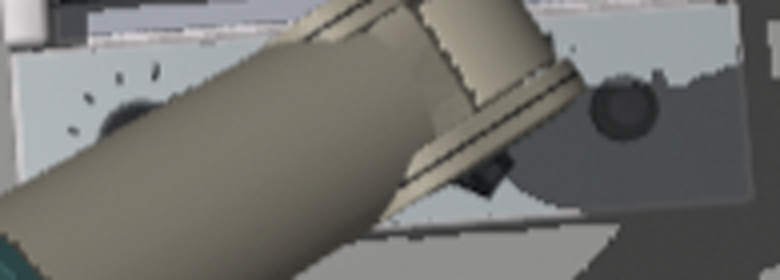

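View pics/i1_s.png

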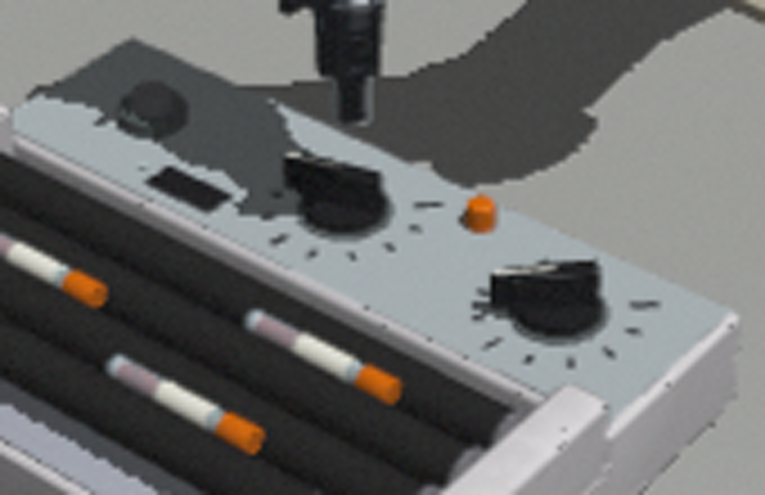

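{"name": "play_rows", "arguments": {"targets": [{"slide": [-0.4,-0.6,15],"turn": [0,0,0],"hand": 44},{"slide": [-0.4,-0.6,15],"turn": [0,0,0],"hand": 44},{"slide": [0,0,0],"turn": [0,0,0],"hand": 44}]}}

```text
clock: 11.12
eef_pos: [532.4, -59.8, 82.6]
tool_rot: [3.139, -0.001, -2.22]
force: [-0.9, -0.2, 0.8]
width: 44.1
```

```bash
python3 tip.py 533 -60 108 i2;python3 plan.py 533.2 -59.8 54 -128 3 44;python3 -c "
from h import *
print(np.round(read_state()['qpos'],2))
for m in (5,6,7):
    a=np.deg2rad(135-30*m); print(m,[(proj('scene',W([632.96,-52.83,.06944],[-100+r*np.cos(a),150+r*np.sin(a),z]))[0]-[210,195])*4.5 for r,z in ((37,106),(-22,106))])"
```

```text
116 1 [546. -40.] [546. -40.]
120 8 [526. -80.] [558. -33.]
124 8 [524. -87.] [560. -31.]
128 18 [524. -87.] [557. -28.]
132 13 [525. -80.] [559. -24.]
136 15 [523. -85.] [559. -26.]
140 16 [523. -82.] [560. -27.]
144 15 [525. -86.] [559. -29.]
148 17 [526. -82.] [559. -26.]
152 10 [526. -86.] [560. -27.]
156 1 [559. -43.] [559. -43.]
160 1 [522. -93.] [522. -93.]
164 7 [522. -89.] [567. -12.]
[532.4 -59.8  82.6] [ 1.798e+02 -1.000e-01 -1.272e+02] [-0.9 -0.2  0.8] [0.   0.   0.03] 11.125 -1.18
[{"slide": [-0.2, 0.0, 9.8], "turn": [0.0, 0.0, 0.3], "hand": 44.0}, {"slide": [-0.2, 0.0, 9.8], "turn": [0.0, 0.0, 0.3], "hand": 44.0}, {"slide": [-0.2, 0.0, 9.8], "turn": [0.1, -0.1, 0.2], "hand": 44.0}]
[-0.55  0.91  1.07  1.95 -1.01  0.95 -1.18]
5 [array([502.75402246, 290.05207656]), array([588.09958583, 249.28492742])]
6 [array([488.54267342, 269.44856907]), array([597.04564731, 261.21569479])]
7 [array([492.76021157, 247.92296647]), array([595.25033229, 274.12835682])]
```

View pics/i2.png

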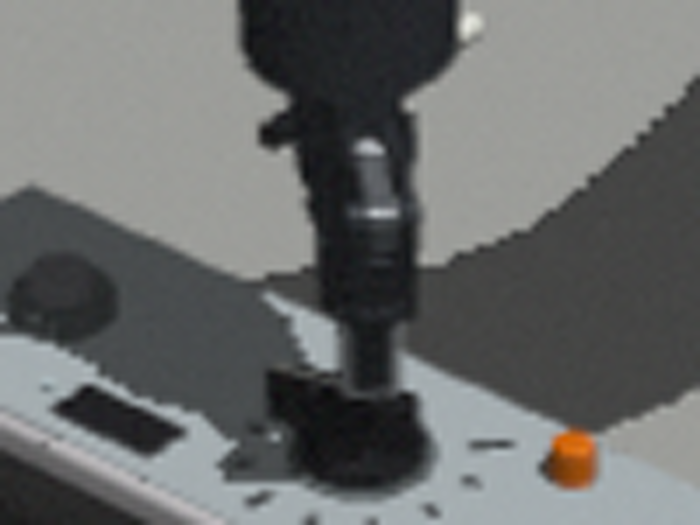

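{"name": "play_rows", "arguments": {"targets": [{"slide": [-0.2,0,10],"turn": [0,0,0],"hand": 44},{"slide": [-0.2,0,9],"turn": [0,0,0],"hand": 44},{"slide": [0,0,0],"turn": [0,0,0],"hand": 44}]}}

```text
clock: 11.55
eef_pos: [533.2, -59.7, 64.6]
tool_rot: [3.14, -0.0, -2.22]
force: [-0.1, -0.5, -0.4]
width: 43.9
```

```bash
python3 tip.py 533 -60 92 i3;python3 -c "
from h import *
print(np.round(read_state()['qpos'],2))"
```

```text
92 20 [526. -93.] [549. -36.]
96 16 [526. -90.] [550. -36.]
100 30 [524. -91.] [557. -36.]
104 29 [526. -91.] [558. -31.]
108 12 [524. -90.] [558. -27.]
112 12 [526. -87.] [558. -28.]
116 19 [521. -85.] [561. -25.]
120 18 [526. -86.] [560. -28.]
124 11 [526. -85.] [558. -29.]
128 21 [526. -87.] [563. -27.]
132 9 [527. -85.] [560. -27.]
136 4 [529. -83.] [560. -32.]
144 5 [521. -88.] [563. -40.]
148 5 [524. -91.] [575. -17.]
[533.2 -59.7  64.6] [ 179.9   -0.  -127.2] [-0.1 -0.5 -0.4] [ 0.01  0.   -0.01] 11.55 -1.16
[-0.53  0.92  1.03  1.96 -1.04  0.91 -1.16]
```

View pics/i3.png

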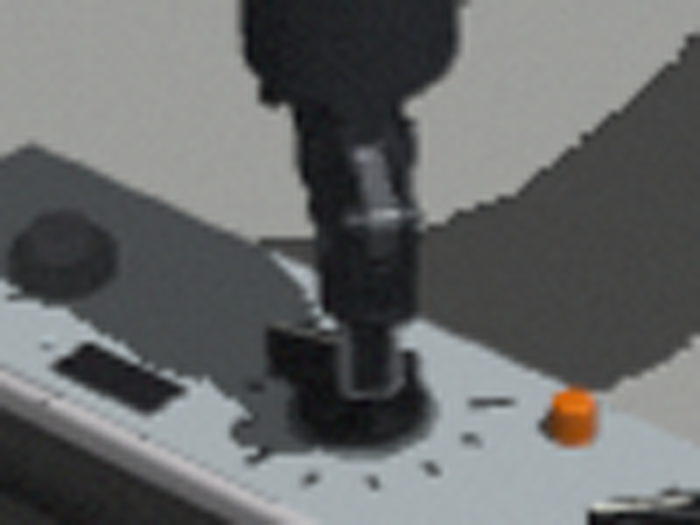

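{"name": "play_rows", "arguments": {"targets": [{"slide": [0,0,5],"turn": [0,0,0],"hand": 44},{"slide": [0,0,5],"turn": [0,0,-5],"hand": 44},{"slide": [0,0,0],"turn": [0,0,-5],"hand": 44},{"slide": [0,0,0],"turn": [0,0,-5],"hand": 44},{"slide": [0,0,0],"turn": [0,0,0],"hand": 44}]}}

```text
clock: 12.22
eef_pos: [532.9, -59.9, 55.2]
tool_rot: [3.14, 0.0, -1.959]
force: [-2.8, 0.4, -0.1]
width: 43.9
```

```bash
python3 tip.py 533 -60 92 i4|tail -1;python3 -c "
from h import *
print(np.round(read_state()['qpos'],2))"
```

```text
[532.9 -59.9  55.2] [ 179.9    0.  -112.3] [-2.8  0.4 -0.1] [ 0.02  0.55 -0.08] 12.225 -0.93
[-0.5   0.9   0.95  1.97 -1.01  0.85 -0.93]
```

View pics/i4.png

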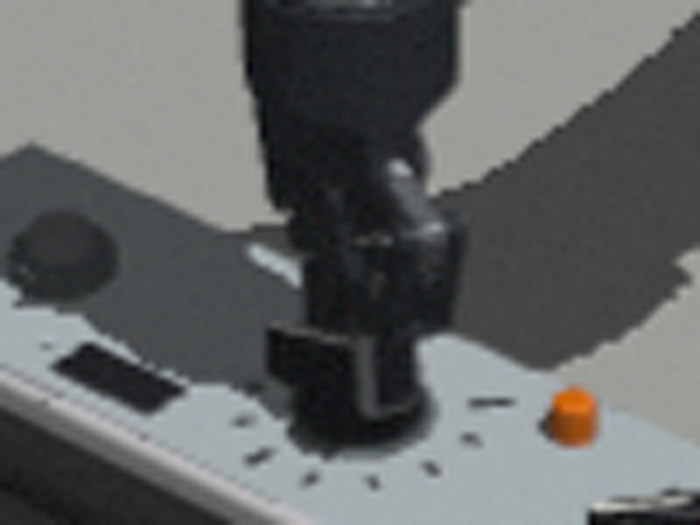

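Contact at −112°, as predicted. I continue anticlockwise.

{"name": "play_rows", "arguments": {"targets": [{"slide": [0,0,0],"turn": [0,0,-8],"hand": 44},{"slide": [0,0,0],"turn": [0,0,-8],"hand": 44},{"slide": [0,0,0],"turn": [0,0,-8],"hand": 44},{"slide": [0,0,0],"turn": [0,0,-8],"hand": 44},{"slide": [0,0,0],"turn": [0,0,-8],"hand": 44}]}}

```text
clock: 12.9
eef_pos: [533.1, -60.9, 55.3]
tool_rot: [3.141, -0.001, -1.258]
force: [-2.7, -1.2, 0.6]
width: 43.9
```

{"name": "play_rows", "arguments": {"targets": [{"slide": [0,0,0],"turn": [0,0,-8],"hand": 44},{"slide": [0,0,0],"turn": [0,0,-8],"hand": 44},{"slide": [0,0,0],"turn": [0,0,-8],"hand": 44},{"slide": [0,0,0],"turn": [0,0,-8],"hand": 44},{"slide": [0,0,0],"turn": [0,0,0],"hand": 44}]}}

```text
clock: 13.52
eef_pos: [534.1, -60.2, 55.5]
tool_rot: [-3.141, -0.0, -0.704]
force: [-0.3, -0.4, -0.8]
width: 44.0
```

```bash
python3 tip.py 533 -60 92 i5|tail -1;python3 -c "
from h import *
print(np.round(read_state()['qpos'],2))"
```

```text
[534.1 -60.2  55.5] [-180.    -0.   -40.3] [-0.3 -0.4 -0.8] [-0.01  0.02 -0.03] 13.525 0.08
[-0.34  0.77  0.64  1.96 -0.74  0.66  0.08]
```

View pics/i5.png

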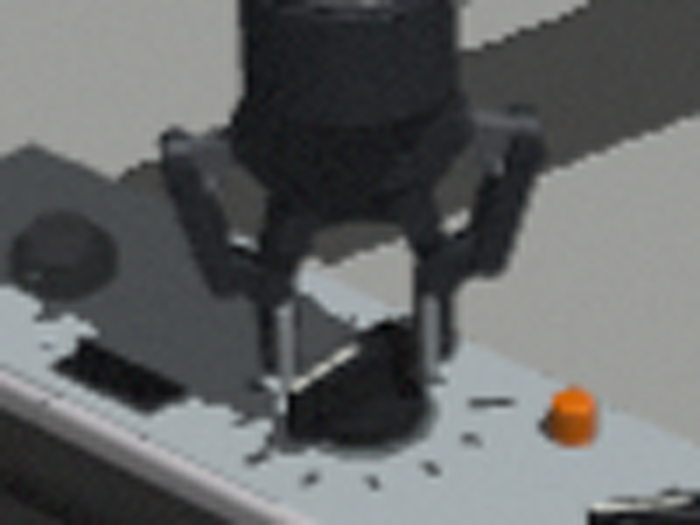

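{"name": "play_rows", "arguments": {"targets": [{"slide": [0,0,0],"turn": [0,0,-6],"hand": 44},{"slide": [0,0,0],"turn": [0,0,-6],"hand": 44},{"slide": [0,0,0],"turn": [0,0,-6],"hand": 44},{"slide": [0,0,0],"turn": [0,0,0],"hand": 44}]}}

```text
clock: 14.08
eef_pos: [533.9, -60.0, 55.3]
tool_rot: [-3.141, -0.0, -0.39]
force: [-1.4, -0.7, 0.5]
width: 44.1
```

```bash
python3 tip.py 533 -60 92 i6|tail -1
```

```text
[533.9 -60.   55.3] [-180.    -0.   -22.4] [-1.4 -0.7  0.5] [0.06 0.06 0.03] 14.075 0.31
```

View pics/i6.png

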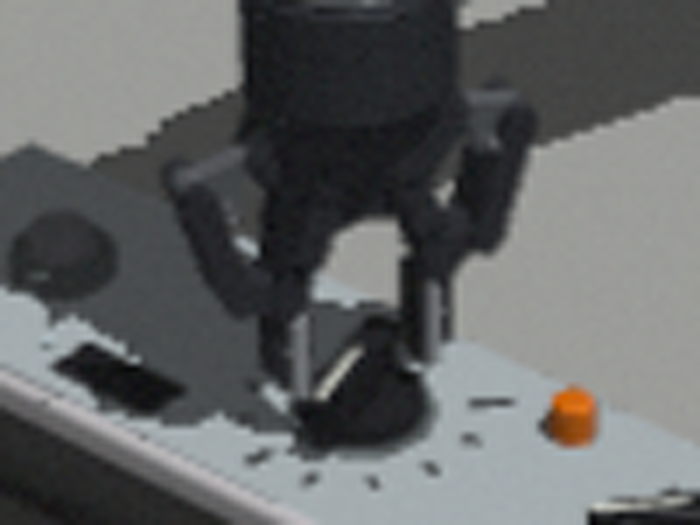

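{"name": "play_rows", "arguments": {"targets": [{"slide": [0,0,0],"turn": [0,0,-6],"hand": 44},{"slide": [0,0,0],"turn": [0,0,-6],"hand": 44},{"slide": [0,0,0],"turn": [0,0,-6],"hand": 44},{"slide": [0,0,0],"turn": [0,0,0],"hand": 44},{"slide": [0,0,0],"turn": [0,0,0],"hand": 44}]}}

```text
clock: 14.75
eef_pos: [533.9, -60.1, 55.3]
tool_rot: [3.141, -0.0, -0.076]
force: [0.2, -0.1, 0.6]
width: 44.0
```

```bash
python3 tip.py 533 -60 92 i7|tail -1
```

```text
[533.9 -60.1  55.3] [180.   -0.   -4.3] [ 0.2 -0.1  0.6] [-0.05  0.03  0.02] 14.75 0.53
```

View pics/i7.png

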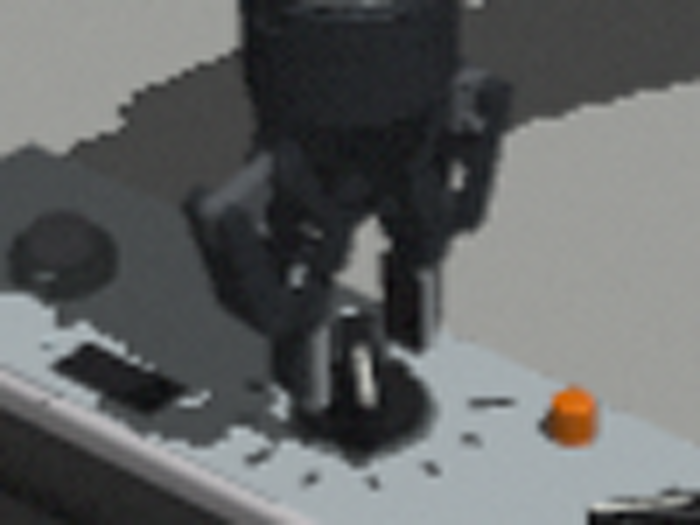

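The white line points at tick 3. I back off, lift, and move toward the button, shutting the fingers high up.

{"name": "play_rows", "arguments": {"targets": [{"slide": [0,0,0],"turn": [0,0,8],"hand": 44},{"slide": [0,0,-20],"turn": [0,0,0],"hand": 44},{"slide": [0,0,-40],"turn": [0,0,0],"hand": 44},{"slide": [0,0,0],"turn": [0,0,0],"hand": 0},{"slide": [0,0,0],"turn": [0,0,0],"hand": 0}]}}

```text
clock: 15.42
eef_pos: [533.5, -59.6, 114.9]
tool_rot: [-3.141, 0.0, -0.213]
force: [0.1, 0.4, 0.4]
width: 8.3
```

```bash
python3 plan.py 543.6 -209.4 115 -18 5 0
```

```text
[{"slide": [8.3, 28.9, 0.0], "turn": [0.0, 0.0, 1.2], "hand": 0.0}, {"slide": [8.9, 28.7, 0.0], "turn": [0.0, 0.0, 1.1], "hand": 0.0}, {"slide": [9.5, 28.5, 0.0], "turn": [0.0, 0.0, 1.2], "hand": 0.0}, {"slide": [10.0, 28.3, -0.1], "turn": [0.0, 0.0, 1.1], "hand": 0.0}, {"slide": [10.6, 28.0, 0.0], "turn": [0.0, 0.0, 1.2], "hand": 0.0}]
```

{"name": "play_rows", "arguments": {"targets": [{"slide": [8.3,29,0],"turn": [0,0,1.2],"hand": 0},{"slide": [9,28.7,0],"turn": [0,0,1.2],"hand": 0},{"slide": [9.5,28.5,0],"turn": [0,0,1.2],"hand": 0},{"slide": [10,28.3,0],"turn": [0,0,1.2],"hand": 0},{"slide": [10.6,28,0],"turn": [0,0,1.2],"hand": 0}]}}

```text
clock: 16.05
eef_pos: [542.9, -210.3, 113.8]
tool_rot: [-3.141, 0.003, -0.319]
force: [0.4, -0.1, 0.1]
width: -0.1
```

{"name": "play_rows", "arguments": {"targets": [{"slide": [0,0,0],"turn": [0,0,0],"hand": 0},{"slide": [0,0,0],"turn": [0,0,0],"hand": 0}]}}

```text
clock: 16.3
eef_pos: [543.1, -208.7, 114.2]
tool_rot: [-3.141, 0.002, -0.317]
force: [-0.9, 0.4, 0.1]
width: -0.1
```

```bash
python3 tip.py 543 -209 108 j1; python3 snap.py j1;  python3 plan.py 543.6 -209.4 90 -18 1 0
```

```text
152 7 [ 544. -208.] [ 555. -195.]
156 12 [ 537. -208.] [ 555. -194.]
160 14 [ 533. -221.] [ 558. -194.]
164 14 [ 532. -211.] [ 556. -195.]
[ 543.1 -208.7  114.2] [-1.799e+02  1.000e-01 -1.820e+01] [-0.9  0.4  0.1] [ 0.01  0.01 -0.06] 16.3 0.5
{'clock': 16.35, 'qpos': [-0.049, 0.707, 0.6, 1.8, -0.534, 0.806, 0.505], 'eef_pos': [543.359, -208.232, 114.351], 'tool_rot': [-3.14, 0.002, -0.316], 'force': [0.866, -0.071, 0.323], 'torque': [-0.055, -0.061, -0.019]}
[{"slide": [0.3, 1.1, 24.8], "turn": [-0.1, 0.1, -0.1], "hand": 0.0}]
```

View pics/j1_t.png

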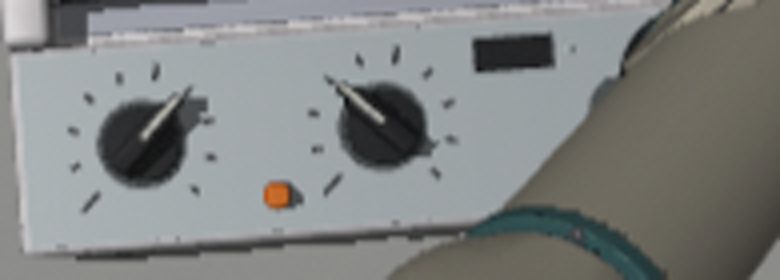

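View pics/j1_s.png

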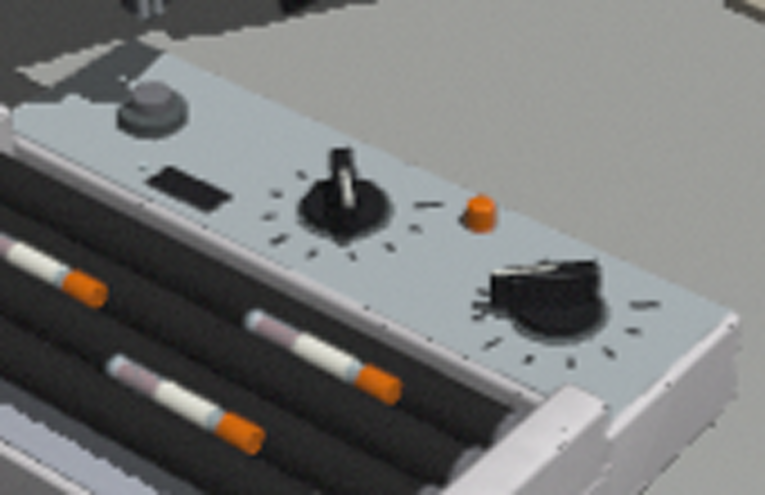

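View pics/j1.png

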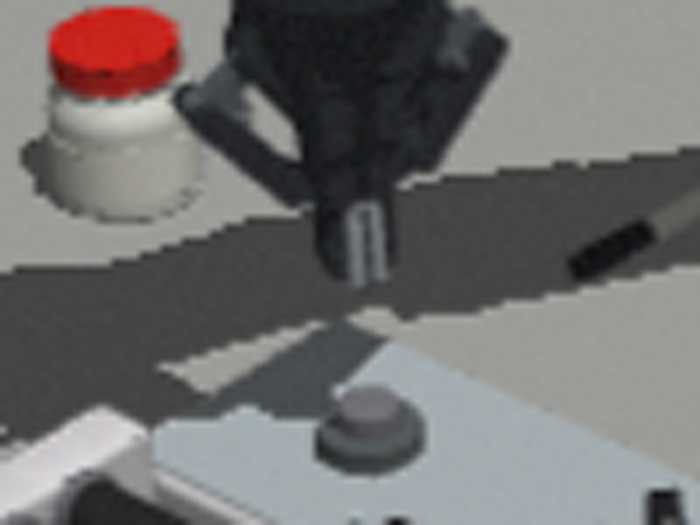

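Seen from above, speed is on tick 6 (pointer tip at 190,90, next after the medium tick) and the timer is on tick 3 (330,80). Next comes the button.

{"name": "play_rows", "arguments": {"targets": [{"slide": [0.2,0.6,15],"turn": [0,0,0],"hand": 0},{"slide": [0,0,15],"turn": [0,0,0],"hand": 0},{"slide": [0,0,6],"turn": [0,0,0],"hand": 0},{"slide": [0,0,0],"turn": [0,0,0],"hand": 0},{"slide": [0,0,0],"turn": [0,0,0],"hand": 0}]}}

```text
clock: 17.08
eef_pos: [544.0, -210.8, 79.5]
tool_rot: [3.141, -0.0, -0.317]
force: [0.7, 0.5, 0.2]
width: 0.2
```

```bash
python3 tip.py 543 -209 98 j2
```

```text
98 2 [ 542. -214.] [ 549. -207.]
118 10 [ 545. -209.] [ 555. -196.]
122 12 [ 533. -219.] [ 554. -198.]
126 13 [ 535. -219.] [ 559. -197.]
130 13 [ 533. -220.] [ 556. -196.]
134 16 [ 534. -219.] [ 561. -196.]
138 15 [ 533. -219.] [ 560. -195.]
142 16 [ 534. -210.] [ 560. -195.]
146 14 [ 534. -217.] [ 559. -198.]
150 16 [ 538. -209.] [ 559. -197.]
154 9 [ 526. -210.] [ 556. -195.]
[ 544.  -210.8   79.5] [180.   -0.  -18.2] [0.7 0.5 0.2] [-0.03  0.06 -0.01] 17.075 0.54
```

View pics/j2.png

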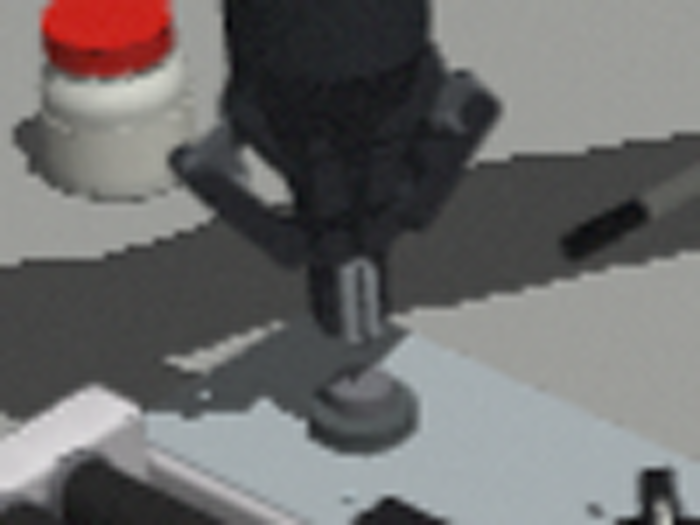

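{"name": "play_rows", "arguments": {"targets": [{"slide": [0,-1,7],"turn": [0,0,0],"hand": 0},{"slide": [0,0,7],"turn": [0,0,0],"hand": 0},{"slide": [0,0,0],"turn": [0,0,0],"hand": 0}]}}

```text
clock: 17.5
eef_pos: [543.5, -209.2, 64.5]
tool_rot: [-3.141, 0.002, -0.317]
force: [0.7, -0.2, -0.1]
width: 0.1
```

{"name": "play_rows", "arguments": {"targets": [{"slide": [0,0,2.5],"turn": [0,0,0],"hand": 0},{"slide": [0,0,0],"turn": [0,0,0],"hand": 0}]}}

```text
clock: 17.75
eef_pos: [544.0, -209.6, 62.7]
tool_rot: [-3.142, 0.0, -0.317]
force: [0.2, -0.6, -0.0]
width: -0.3
```

{"name": "play_rows", "arguments": {"targets": [{"slide": [0,0,2.5],"turn": [0,0,0],"hand": 0},{"slide": [0,0,0],"turn": [0,0,0],"hand": 0}]}}

```text
clock: 18.0
eef_pos: [544.0, -209.5, 60.1]
tool_rot: [-3.141, 0.0, -0.317]
force: [0.1, -0.5, 0.4]
width: 0.1
```

```bash
python3 tip.py 543 -209 88 j3
```

```text
88 23 [ 538. -220.] [ 564. -189.]
92 16 [ 533. -214.] [ 554. -194.]
96 9 [ 541. -221.] [ 553. -196.]
100 8 [ 535. -211.] [ 557. -197.]
104 14 [ 531. -222.] [ 555. -193.]
108 16 [ 536. -220.] [ 559. -194.]
112 12 [ 532. -207.] [ 558. -194.]
116 14 [ 533. -222.] [ 558. -193.]
120 16 [ 535. -210.] [ 560. -195.]
124 17 [ 535. -219.] [ 560. -194.]
128 13 [ 536. -217.] [ 561. -197.]
132 8 [ 543. -207.] [ 559. -194.]
136 14 [ 520. -207.] [ 563. -191.]
140 25 [ 523. -209.] [ 572. -189.]
144 40 [ 518. -223.] [ 578. -186.]
[ 544.  -209.5   60.1] [-180.     0.   -18.2] [ 0.1 -0.5  0.4] [ 0.01  0.02 -0.01] 18.0 0.55
```

View pics/j3.png

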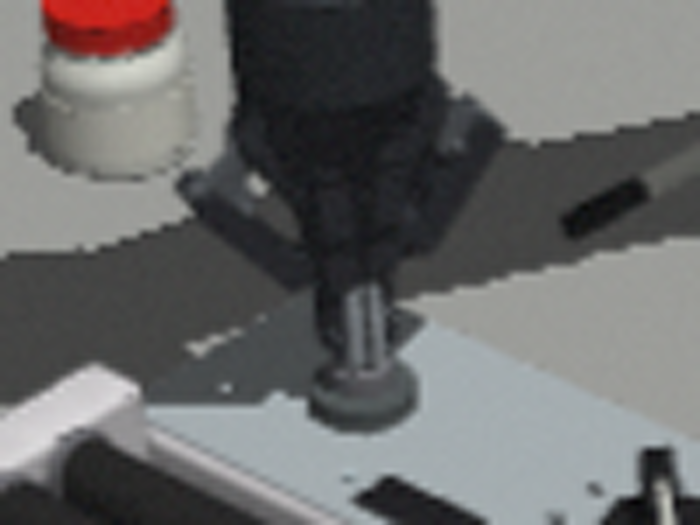

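Tips are just above the cap with no force yet. I press down in 2 mm steps.

{"name": "play_rows", "arguments": {"targets": [{"slide": [0,0,2],"turn": [0,0,0],"hand": 0},{"slide": [0,0,0],"turn": [0,0,0],"hand": 0}]}}

```text
clock: 18.3
eef_pos: [544.3, -209.7, 58.4]
tool_rot: [3.142, -0.0, -0.317]
force: [-0.1, -0.6, 1.5]
width: 0.2
```

{"name": "play_rows", "arguments": {"targets": [{"slide": [0,0,2],"turn": [0,0,0],"hand": 0},{"slide": [0,0,0],"turn": [0,0,0],"hand": 0}]}}

```text
clock: 18.55
eef_pos: [544.3, -209.7, 56.4]
tool_rot: [3.142, -0.0, -0.317]
force: [0.1, 1.1, 4.0]
width: 0.1
```

{"name": "play_rows", "arguments": {"targets": [{"slide": [0,0,2],"turn": [0,0,0],"hand": 0},{"slide": [0,0,0],"turn": [0,0,0],"hand": 0}]}}

```text
clock: 18.8
eef_pos: [544.3, -209.7, 54.4]
tool_rot: [3.142, -0.0, -0.317]
force: [-0.5, 0.9, 3.7]
width: -0.1
```

{"name": "play_rows", "arguments": {"targets": [{"slide": [0,0,1.5],"turn": [0,0,0],"hand": 0},{"slide": [0,0,0],"turn": [0,0,0],"hand": 0}]}}

```text
clock: 19.05
eef_pos: [544.3, -209.7, 53.3]
tool_rot: [-3.141, -0.001, -0.317]
force: [-1.1, 0.8, 7.1]
width: 0.1
```

{"name": "play_rows", "arguments": {"targets": [{"slide": [0,0,1.5],"turn": [0,0,0],"hand": 0},{"slide": [0,0,0],"turn": [0,0,0],"hand": 0}]}}

```text
clock: 19.3
eef_pos: [544.4, -209.7, 53.1]
tool_rot: [-3.141, -0.001, -0.317]
force: [-3.9, 2.8, 17.7]
width: -0.1
```

The button has bottomed: z stopped at 53.1 and the force rose to 17.7 N. I release it and back away.

{"name": "play_rows", "arguments": {"targets": [{"slide": [0,0,-6],"turn": [0,0,0],"hand": 0},{"slide": [0,0,-10],"turn": [0,0,0],"hand": 0},{"slide": [0,0,-30],"turn": [0,0,0],"hand": 0},{"slide": [-30,0,-40],"turn": [0,0,0],"hand": 0},{"slide": [-40,0,-30],"turn": [0,0,0],"hand": 0}]}}

```text
clock: 19.92
eef_pos: [477.3, -187.9, 168.3]
tool_rot: [3.141, -0.001, -0.317]
force: [-0.3, 1.0, 0.0]
width: 0.1
```

{"name": "play_rows", "arguments": {"targets": [{"slide": [-30,20,0],"turn": [0,0,0],"hand": 0},{"slide": [0,30,0],"turn": [0,0,0],"hand": 0},{"slide": [0,30,0],"turn": [0,0,0],"hand": 0},{"slide": [0,0,0],"turn": [0,0,0],"hand": 0}]}}

```text
clock: 20.42
eef_pos: [422.8, -256.6, 167.5]
tool_rot: [3.14, -0.0, -0.321]
force: [-0.1, 0.3, -0.1]
width: 0.1
```

```bash
python3 snap.py k1; python3 - <<'E'
from h import *
import cv2
p,d=get_image("top"); q,e=get_image("scene"); cv2.imwrite("pics/k_top.png",p); c=C['top']
for n,D in(("top",d),("scene",e)):
    c=C[n]; u,v=proj(n,[543.6,-209.4,97])[0].round().astype(int)
    print(n,(c['R'].T@(np.linalg.inv(c['K'])@[u,v,1]*np.median(D[v-1:v+2,u-1:u+2])-c['t'])).round(1))
E
```

```text
{'clock': 20.425, 'qpos': [0.035, 0.523, 0.668, 1.984, -0.452, 0.785, 0.644], 'eef_pos': [422.843, -256.586, 167.541], 'tool_rot': [3.14, -0.0, -0.321], 'force': [-0.145, 0.339, -0.089], 'torque': [0.046, 0.007, -0.004]}
top [ 543.6 -210.4   95.9]
scene [ 539.9 -213.2   94.4]
```

View pics/k1_t.png

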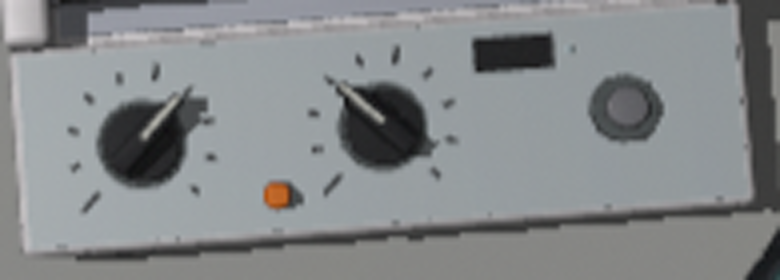

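View pics/k1_s.png

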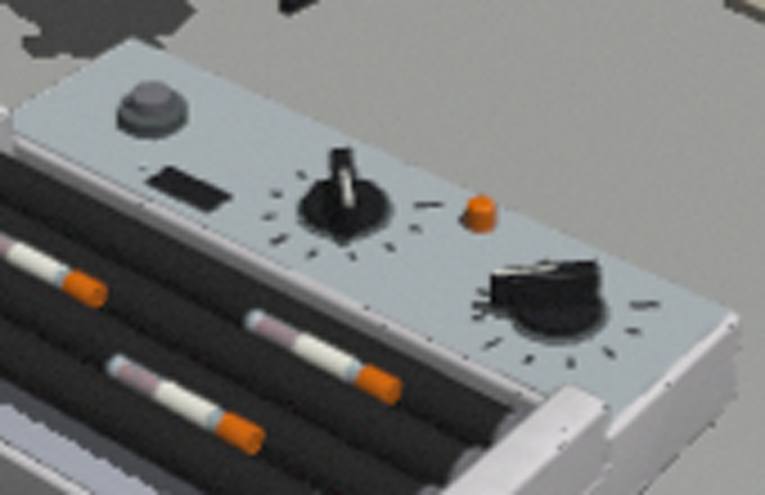

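View pics/k_top.png

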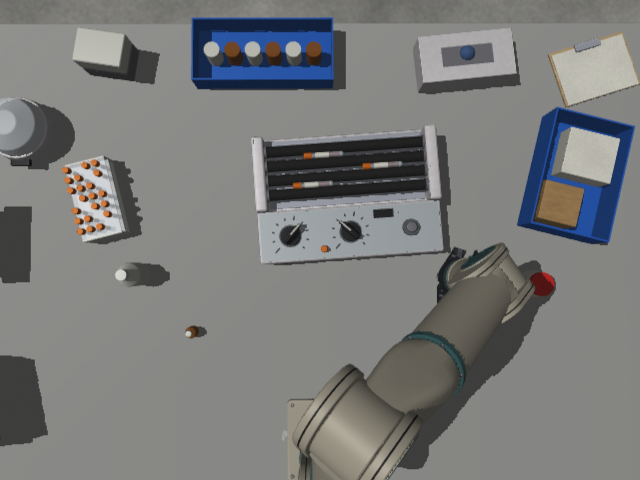

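All as wanted: speed on tick 6, timer on tick 3, button up again, and the cap, tubes and other things where they were.

```bash
python3 -c "
from cell import *
print(finish_job())"
```

```text
the job is handed in; nothing more can be done
None
```

The mixer is set, and I handed the job in at about 20.5 s. The hand-in gives no verdict.

- **Speed selector:** pushed clockwise from mark 1 to mark 6.
- **Timer selector:** pushed anticlockwise from mark 7 to mark 3. Both were turned by pushing the side of the bar, with fingertips open to 44 mm. The forces read while pushing stayed within about 3 N.
- **Start button:** pressed only after both selectors were seen on their marks. It bottomed out: the travel stopped and the force rose to 17.7 N, more than the 5 N needed. I then released it.

**Last checks:** the top and scene pictures show the pointers on ticks 6 and 3. The cap top measured 94–96 mm high, about the same as before the press, so the button is up. The tubes, loose cap, bottle and vial look unmoved. In the last top view the arm hides the pen and part of the jar, but neither was touched. The arm was clear of everything, with no force beyond sensor noise.

**Disagreement:** the reported tool tip lay about 38 mm below where the cameras saw the fingertips. I set heights from the pictures, and contact with the button agreed with the cameras. The scene camera also placed known points up to about 5 mm from the fitted pose; the top camera fitted better, so I used its fit.

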